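Load sample dishes on carriers from a stack magazine into a lane cassette

TASK

Put every sample dish away in the three-lane cassette, each on a carrier of its own: push the magazine's ejector to bring out the bottom carrier, pull it out by its tongue, set it on the cassette's apron, stand a dish in its pocket and slide the loaded carrier fully home, tongue outward, in any free lane. Take only as many carriers as there are dishes, leave the rest stacked in the magazine, and do not disturb the tape roll, the timer or the marker.

Things in the scene. Friction and masses are not known exactly. Their poses are not given: they have to be found in the camera images.
- magazine: fixed stack magazine. Base block 26 mm high, 56 wide, x -63 to +129 mm; on it a clear box (63 wide; x -64 to -29 open-topped, z 62; x -29 to +31 roofed, z 76) holds carriers stacked flat, tongues to -x. Its front wall begins 12 mm above the block: only the bottom carrier can leave, straight along -x (clear after 89 mm); the next then drops. Origin: on the table, below the stacked carriers' origins; z up.
- magazine_exit (a point): point on the magazine's front face (x = -64 mm in its frame), on the centre line, at the top of the base block (26 mm above the table), where the bottom carrier comes out.
- ejector (a joint): spring-loaded slide of the magazine: 0 at rest, 0.032 m when pushed fully towards the magazine's -x. Its 6 mm blade pushes only the bottom carrier out, by up to 31 mm. The spring (0.7 N at rest, 2.6 N fully in) brings it back when let go, and the carrier stays out.
- cassette: fixed three-lane cassette, 198 mm wide. Base plate 4 mm thick, x -100 to +50 mm: open apron at x < 0; at x 0 to 50 three lanes under a clear roof (underside z 30, top z 33). Lanes 50 mm wide, 46 deep, closed by an end stop, entered along +x; flared guides 22 mm high reach out to x = -14 between the lanes. Origin: on the table under the middle lane's mouth; z up.
- lane_1 (a point): centre of the mouth of the cassette's left (y = +62 mm) lane, on the base plate (4 mm above the table); same axes as the cassette.
- lane_2 (a point): centre of the mouth of the cassette's middle (y = 0) lane, on the base plate (4 mm above the table); same axes as the cassette.
- lane_3 (a point): centre of the mouth of the cassette's right (y = -62 mm) lane, on the base plate (4 mm above the table); same axes as the cassette.
- carrier_1: grey plastic carrier, number 1 from the bottom of the stack at the start; 9 mm thick, 40 g. Body x -25 to +25 mm, 46 mm wide, with a pocket 36 x 36 mm, 4 mm deep (floor 5 mm above the underside); the flat tongue to grip, 18 mm wide, runs from x -25 to -59. Fully home its origin is 21 mm inside the lane mouth, the tongue outside. Origin: underside, below the pocket centre; z up.
- carrier_2: grey plastic carrier, number 2 from the bottom of the stack at the start; 9 mm thick, 40 g. Body x -25 to +25 mm, 46 mm wide, with a pocket 36 x 36 mm, 4 mm deep (floor 5 mm above the underside); the flat tongue to grip, 18 mm wide, runs from x -25 to -59. Fully home its origin is 21 mm inside the lane mouth, the tongue outside. Origin: underside, below the pocket centre; z up.
- carrier_3: grey plastic carrier, number 3 from the bottom of the stack at the start; 9 mm thick, 40 g. Body x -25 to +25 mm, 46 mm wide, with a pocket 36 x 36 mm, 4 mm deep (floor 5 mm above the underside); the flat tongue to grip, 18 mm wide, runs from x -25 to -59. Fully home its origin is 21 mm inside the lane mouth, the tongue outside. Origin: underside, below the pocket centre; z up.
- carrier_4: grey plastic carrier, number 4 from the bottom of the stack at the start; 9 mm thick, 40 g. Body x -25 to +25 mm, 46 mm wide, with a pocket 36 x 36 mm, 4 mm deep (floor 5 mm above the underside); the flat tongue to grip, 18 mm wide, runs from x -25 to -59. Fully home its origin is 21 mm inside the lane mouth, the tongue outside. Origin: underside, below the pocket centre; z up.
- dish_1: round aluminium sample dish with its lid on (one solid piece), diameter 32 mm, 16 mm high, 50 g, standing on the table at the start; may be absent. (A stirrer, not listed, stands beyond world y = -0.32 m, beside the right-hand edge of this table.) Origin: centre of its underside; z up.
- dish_2: round aluminium sample dish with its lid on (one solid piece), diameter 32 mm, 16 mm high, 50 g, standing on the table at the start; may be absent. (A stirrer, not listed, stands beyond world y = -0.32 m, beside the right-hand edge of this table.) Origin: centre of its underside; z up.
- dish_3: round aluminium sample dish with its lid on (one solid piece), diameter 32 mm, 16 mm high, 50 g, standing on the table at the start; may be absent. (A stirrer, not listed, stands beyond world y = -0.32 m, beside the right-hand edge of this table.) Origin: centre of its underside; z up.
- tape_roll: bystander: roll of tape, diameter 62 mm, 18 mm high, lying flat. Origin: underside centre.
- lab_timer: bystander: white laboratory timer, 33 x 68 x 56 mm. Origin: underside centre.
- marker: bystander: black marker pen lying on the table, 136 mm long along its y, 18 mm thick. Origin: underside centre.
- ejector_knob (a point): centre of the top of the ejector's upright black knob, 60 mm above the table. The knob is 12 x 12 mm in section (sides along the magazine's x and y) and stands from 32 to 60 mm above the table, behind the clear box. At rest it lies 90 mm from the magazine's origin along +x; it moves with the slide, and has 20 mm of free room to the box when fully pushed.
Not all that is in view belongs to the job. Leave any black look-alike of the dish_2 alone. What is shaped like the dish_3 but purple is not meant.

How it is judged (in metres and radians):
On the way, in this order (a step that is already met when the one before it is completed fails the run):
1. a dish stands in the pocket of a carrier that lies on the cassette's apron, outside the lanes (((not (distance between each of dish_1, dish_2, dish_3 and carrier_1 above 0.0085 m) and (x of carrier_1 in the frame of cassette between -0.12 and -0.005 m and y of carrier_1 in the frame of cassette between -0.12 and 0.12 m and z of carrier_1 in the frame of cassette between -0.002 and 0.012 m)) or (not (distance between each of dish_1, dish_2, dish_3 and carrier_2 above 0.0085 m) and (x of carrier_2 in the frame of cassette between -0.12 and -0.005 m and y of carrier_2 in the frame of cassette between -0.12 and 0.12 m and z of carrier_2 in the frame of cassette between -0.002 and 0.012 m)) or (not (distance between each of dish_1, dish_2, dish_3 and carrier_3 above 0.0085 m) and (x of carrier_3 in the frame of cassette between -0.12 and -0.005 m and y of carrier_3 in the frame of cassette between -0.12 and 0.12 m and z of carrier_3 in the frame of cassette between -0.002 and 0.012 m)))), for 0.2 s.
2. a carrier with a dish in its pocket is fully home in a lane (((not (distance between each of dish_1, dish_2, dish_3 and carrier_1 above 0.0085 m) and (x of carrier_1 in the frame of cassette between 0.017 and 0.024 m and y of carrier_1 in the frame of cassette between -0.068 and 0.068 m and z of carrier_1 in the frame of cassette between 0.002 and 0.007 m)) or (not (distance between each of dish_1, dish_2, dish_3 and carrier_2 above 0.0085 m) and (x of carrier_2 in the frame of cassette between 0.017 and 0.024 m and y of carrier_2 in the frame of cassette between -0.068 and 0.068 m and z of carrier_2 in the frame of cassette between 0.002 and 0.007 m)) or (not (distance between each of dish_1, dish_2, dish_3 and carrier_3 above 0.0085 m) and (x of carrier_3 in the frame of cassette between 0.017 and 0.024 m and y of carrier_3 in the frame of cassette between -0.068 and 0.068 m and z of carrier_3 in the frame of cassette between 0.002 and 0.007 m)))), for 0.2 s.
At the end, for the whole second after the job is handed in: every dish present stands upright in a carrier's pocket (centre within 6 mm of the pocket's, on the pocket floor), that carrier being fully home in a lane (within about 4 mm of the end stop); every other carrier is still in the magazine; all at rest ((((horizontal distance between dish_1 and carrier_1 below 0.006 m and z of dish_1 in the frame of carrier_1 between 0.003 and 0.0075 m) and (x of carrier_1 in the frame of cassette between 0.017 and 0.024 m and y of carrier_1 in the frame of cassette between -0.068 and 0.068 m and z of carrier_1 in the frame of cassette between 0.002 and 0.007 m)) or ((horizontal distance between dish_1 and carrier_2 below 0.006 m and z of dish_1 in the frame of carrier_2 between 0.003 and 0.0075 m) and (x of carrier_2 in the frame of cassette between 0.017 and 0.024 m and y of carrier_2 in the frame of cassette between -0.068 and 0.068 m and z of carrier_2 in the frame of cassette between 0.002 and 0.007 m)) or ((horizontal distance between dish_1 and carrier_3 below 0.006 m and z of dish_1 in the frame of carrier_3 between 0.003 and 0.0075 m) and (x of carrier_3 in the frame of cassette between 0.017 and 0.024 m and y of carrier_3 in the frame of cassette between -0.068 and 0.068 m and z of carrier_3 in the frame of cassette between 0.002 and 0.007 m))) and (((horizontal distance between dish_2 and carrier_1 below 0.006 m and z of dish_2 in the frame of carrier_1 between 0.003 and 0.0075 m) and (x of carrier_1 in the frame of cassette between 0.017 and 0.024 m and y of carrier_1 in the frame of cassette between -0.068 and 0.068 m and z of carrier_1 in the frame of cassette between 0.002 and 0.007 m)) or ((horizontal distance between dish_2 and carrier_2 below 0.006 m and z of dish_2 in the frame of carrier_2 between 0.003 and 0.0075 m) and (x of carrier_2 in the frame of cassette between 0.017 and 0.024 m and y of carrier_2 in the frame of cassette between -0.068 and 0.068 m and z of carrier_2 in the frame of cassette between 0.002 and 0.007 m)) or ((horizontal distance between dish_2 and carrier_3 below 0.006 m and z of dish_2 in the frame of carrier_3 between 0.003 and 0.0075 m) and (x of carrier_3 in the frame of cassette between 0.017 and 0.024 m and y of carrier_3 in the frame of cassette between -0.068 and 0.068 m and z of carrier_3 in the frame of cassette between 0.002 and 0.007 m))) and (((horizontal distance between dish_3 and carrier_1 below 0.006 m and z of dish_3 in the frame of carrier_1 between 0.003 and 0.0075 m) and (x of carrier_1 in the frame of cassette between 0.017 and 0.024 m and y of carrier_1 in the frame of cassette between -0.068 and 0.068 m and z of carrier_1 in the frame of cassette between 0.002 and 0.007 m)) or ((horizontal distance between dish_3 and carrier_2 below 0.006 m and z of dish_3 in the frame of carrier_2 between 0.003 and 0.0075 m) and (x of carrier_2 in the frame of cassette between 0.017 and 0.024 m and y of carrier_2 in the frame of cassette between -0.068 and 0.068 m and z of carrier_2 in the frame of cassette between 0.002 and 0.007 m)) or ((horizontal distance between dish_3 and carrier_3 below 0.006 m and z of dish_3 in the frame of carrier_3 between 0.003 and 0.0075 m) and (x of carrier_3 in the frame of cassette between 0.017 and 0.024 m and y of carrier_3 in the frame of cassette between -0.068 and 0.068 m and z of carrier_3 in the frame of cassette between 0.002 and 0.007 m))) and ((x of carrier_1 in the frame of magazine between -0.008 and 0.008 m and y of carrier_1 in the frame of magazine between -0.01 and 0.01 m and z of carrier_1 in the frame of magazine between 0.02 and 0.065 m) or ((x of carrier_1 in the frame of cassette between 0.017 and 0.024 m and y of carrier_1 in the frame of cassette between -0.068 and 0.068 m and z of carrier_1 in the frame of cassette between 0.002 and 0.007 m) and not (distance between each of dish_1, dish_2, dish_3 and carrier_1 above 0.0085 m))) and ((x of carrier_2 in the frame of magazine between -0.008 and 0.008 m and y of carrier_2 in the frame of magazine between -0.01 and 0.01 m and z of carrier_2 in the frame of magazine between 0.02 and 0.065 m) or ((x of carrier_2 in the frame of cassette between 0.017 and 0.024 m and y of carrier_2 in the frame of cassette between -0.068 and 0.068 m and z of carrier_2 in the frame of cassette between 0.002 and 0.007 m) and not (distance between each of dish_1, dish_2, dish_3 and carrier_2 above 0.0085 m))) and ((x of carrier_3 in the frame of magazine between -0.008 and 0.008 m and y of carrier_3 in the frame of magazine between -0.01 and 0.01 m and z of carrier_3 in the frame of magazine between 0.02 and 0.065 m) or ((x of carrier_3 in the frame of cassette between 0.017 and 0.024 m and y of carrier_3 in the frame of cassette between -0.068 and 0.068 m and z of carrier_3 in the frame of cassette between 0.002 and 0.007 m) and not (distance between each of dish_1, dish_2, dish_3 and carrier_3 above 0.0085 m))) and x of carrier_4 in the frame of magazine between -0.008 and 0.008 m and y of carrier_4 in the frame of magazine between -0.01 and 0.01 m and z of carrier_4 in the frame of magazine between 0.02 and 0.065 m and angle between each of dish_1, dish_2, dish_3's own z axis and vertical below 0.15 rad and linear speed of each of dish_1, dish_2, dish_3, carrier_1, carrier_2, carrier_3, carrier_4 below 0.02 m/s); the robot touches nothing.
It fails at once if the tape roll, the timer or the marker is shifted by more than 30 mm (distance of any of tape_roll, lab_timer, marker from where it was at the start of the episode above 0.03 m).
Of dish_1, dish_2, dish_3 only 2 to 3 are there at a start; the rules pass over those that are not, and their reading is None.
At some moment in a run one of dish_1, dish_2, dish_3 may be knocked a few centimetres aside while the robot is not near it.
Once in a run the grip may slacken for a moment while it holds something.
It also fails if it takes over 210 s, if anything falls off the work surface, if the arm or the gripper's body presses on something with over 40 N, if the wrist force passes 120 N, or if a joint passes its speed limit or range.

ROBOT

A 6-joint arm with a two-finger parallel gripper is mounted at the origin on a cart in front of the work surface, level with it; the furniture and walls round the work are solid. World frame = base frame: x ahead of the robot, y to its left, z up, the work surface at z = 0. Lengths are in mm, angles in rad, forces in N, time in s.
With the tool pointing down it reaches from about 275 to 750 mm from the base axis. Payload 10.2 kg.
Tool frame: the origin (TCP) lies midway between the tips of the shut fingers; the grasp point (between the pads) lies 19 mm behind it; z points along the fingers, y is the line along which they close (so a half turn about z gives the same grasp; the last joint's range is limited). The gripper opens to 85 mm and grips with 20 to 120 N. Pads are 22 mm wide; open, the fingers measure 114 mm over their backs; the gripper's body (76 mm by 85 mm) begins 54 mm behind the grasp point. The pads swing forward as they close: fully open they stand 13 mm farther back than shut.
Start: joints at [0.915, 0.313, 1.498, -0, 1.331, -0.223], TCP at [220.205, 476.593, 231.294] pointing down, gripper open.
Joint ranges: [-2.94, 2.94], [-0.97, 2.17], [0.19, 2.56], [-1.23, 4.37], [0.02, 3.11], [-2.88, 2.88]. Speed limits (rad/s): [2.39, 2.39, 3.01, 3.14, 3.14, 3.14].

INTERFACE

Orientations are given as a unit quaternion [w, x, y, z].
In Python, from rig import sense, capture, finish_job, find_in, place_of gives the robot as it stands. The module is installed in compiled form; this text tells all that it offers.
- The arm moves only by the shell command python3 -m jog 'ROWS' [FORCE]. ROWS is JSON, a list of rows, each an object of numbers: "tx", "ty", "tz": the shift along the tool's x, y, z in mm; "ax", "ay", "az": the turn, a rotation vector about the tool's x, y, z in rad; "jaw": the closure, from -1 (fully open) to 1 (shut), so that 0 is half open. In form: [{"tx": .., "ty": .., "tz": .., "ax": .., "ay": .., "az": .., "jaw": ..}, ...]. A call has 1 to 5 rows; each row shifts and turns the commanded pose from where the row before left it, along the tool's axes as they then stand; what a row does not reach is not made up. A row lasts 1/8 s, in which the tool goes at most 62.5 mm and 10.7 degrees, less where a joint would pass 70% of its speed; a pose out of reach is approached as far as the arm can. A call with a gripper value outside its range is refused whole. The fingers move at their own pace and stop on an object; FORCE is the grip in N (left out, the last holds). Time passes only in rows, so rows that do not move let the fingers close. It gives the time, the measured TCP pose, the force, the opening and the grip force at its end, in the units of the state.
- sense(): the state, without advancing time (a new reading comes with each control period).
- capture(name): name is "scene" or "top"; returns a dict with "color" (384x512x3 uint8, red, green, blue), "depth" (384x512 float32, mm along the optical axis (not along the pixel's ray), 0 where there is no reading), "fx", "fy", "cx", "cy" (pixels), "camera_from_world" (4x4, takes a point from world to camera coordinates). Camera axes: x right, y up, looking along -z (the intrinsics and any distortion apply to the point x, -y, -z); pixel columns grow to the right and rows downward; lengths in mm; the calibration is good to about 2 mm. A picture is of the moment at which its call begins.
- finish_job(): hands the job in; it is judged then, once.
Trained networks look in the newest picture that a camera, given by its name, has taken for a name from the list of things; names that differ only in an ending like _2 or _b are one class to them, and where a whole thing is asked for, a point or a joint stands for the part that bears it (a point fixed in the world has none). Each returns a list of dicts, best first, with "conf" (0 to 1); they miss things now and then, are a little off and sometimes report something else, mostly with a low value. They report only what shows in the picture. A call takes as long as a camera call. They do not tell look-alikes from the thing itself.
- find_in(query, camera): "centre" ([column, row] in pixels, amid what is visible of it).
- place_of(query, camera): "centre" ([column, row] in pixels: a listed point, or the origin of a listed thing).
The state is a dict: "time_s": time; "joints": joint angles; "dq": joint speeds; "tau": joint torques, N m; "eef_pos": TCP position; "ee_rot": TCP orientation; "force": force on the tool from outside, world axes, zero at the start; "wrist_torque": the same for the moment, N m; "grip_width": opening from 0.0 (shut) to 1.0 (fully open); "grip_force": force on a finger pad.
Only numpy, scipy, OpenCV 4.12 (cv2) and the standard library are available. Lean on these libraries where they do the work, as an engineer would, in place of code of your own. Each camera call takes 0.05 s, during which the arm holds its last target. There are 200 camera calls.

## Working session

There is one attempt and no reset: what is moved stays moved. The work goes in short steps, Python scripts to look and compute and a shell command to move; the robot and the scene stay as the last step left them, time stands still between calls to the robot, and variables do not carry over. Pictures are saved under pics/ and viewed, at most 14 in all, crops included, and the job is handed in when it is done.

```bash
mkdir -p pics; cat > h.py <<'E'
import numpy as np, cv2
from rig import sense, capture, finish_job, find_in, place_of
from scipy.spatial.transform import Rotation as R
def ray(c,u,v):
    M=np.array(c["camera_from_world"]);Ri=M[:3,:3].T;o=-Ri@M[:3,3]
    d=Ri@np.array([(u-c["cx"])/c["fx"],-(v-c["cy"])/c["fy"],-1.0]);return o,d
def atz(c,p,z):
    o,d=ray(c,*p);t=(z-o[2])/d[2];return o+t*d
def proj(c,P):
    M=np.array(c["camera_from_world"]);q=M[:3,:3]@np.array(P,float)+M[:3,3]
    return [c["fx"]*q[0]/-q[2]+c["cx"],c["fy"]*q[1]/q[2]+c["cy"]]
def cloud(c):
    v,u=np.mgrid[0:384,0:512];d=c["depth"]
    M=np.array(c["camera_from_world"]);q=np.stack([(u-c["cx"])/c["fx"]*d,-(v-c["cy"])/c["fy"]*d,-d],-1)
    return (q-M[:3,3])@M[:3,:3]
def save(c,n,box=None,s=1):
    im=c["color"][...,::-1]
    if box: im=im[box[1]:box[3],box[0]:box[2]]
    cv2.imwrite("pics/"+n,cv2.resize(im,None,fx=s,fy=s,interpolation=cv2.INTER_CUBIC))
def st():
    s=sense();r=R.from_quat(np.roll(s["ee_rot"],-1)).as_matrix()
    return s,r
E
python3 - <<'E'
from h import *
s,r=st();print({k:np.round(v,3) for k,v in s.items()});print(r.round(3))
for n in["top","scene"]:
    c=capture(n);save(c,n+"0.png",s=1.5);print(n,c["fx"],c["cx"],np.array(c["camera_from_world"]).round(3).tolist())
    zs={"magazine":0,"magazine_exit":26,"ejector_knob":60,"cassette":0,"lane_1":4,"lane_2":4,"lane_3":4,"dish_1":0,"tape_roll":0,"lab_timer":0,"marker":0,"carrier_1":26}
    for q,z in zs.items():
        print(q,[(np.round(d["conf"],2),np.round(d["centre"]).tolist(),atz(c,d["centre"],z)[:2].round(0).tolist()) for d in place_of(q,n)[:7]])
E
```

```text
{'time_s': np.float64(0.0), 'joints': array([ 0.915,  0.313,  1.498, -0.   ,  1.331, -0.223]), 'dq': array([-0.   , -0.001, -0.002,  0.001, -0.001,  0.001]), 'tau': array([ 1.0000e-03, -4.1227e+01, -2.5974e+01, -0.0000e+00,  4.0000e-03,
        0.0000e+00]), 'eef_pos': array([220.043, 476.393, 230.741]), 'ee_rot': array([-0.   ,  0.215,  0.977, -0.001]), 'force': array([-0.356, -0.01 , -0.734]), 'wrist_torque': array([-0.058, -0.056,  0.038]), 'grip_force': np.float64(0.0), 'grip_width': np.float64(0.998)}
[[-0.908  0.419 -0.001]
 [ 0.419  0.908 -0.001]
 [ 0.    -0.001 -1.   ]]
top 473.71860840992923 257.71930450784583 [[-0.003, -1.0, -0.023, -12.415], [0.995, -0.006, 0.101, -612.941], [-0.101, -0.023, 0.995, -1165.054], [0.0, 0.0, 0.0, 1.0]]
magazine [(np.float64(0.78), [321.0, 214.0], [566.0, -176.0])]
magazine_exit [(np.float64(0.55), [320.0, 241.0], [495.0, -170.0]), (np.float64(0.28), [323.0, 214.0], [563.0, -179.0])]
ejector_knob [(np.float64(0.65), [326.0, 177.0], [653.0, -185.0])]
cassette [(np.float64(0.7), [206.0, 239.0], [502.0, 120.0])]
lane_1 [(np.float64(0.87), [199.0, 
[... 1970 characters left out ...]
02.0], [506.0, 116.0]), (np.float64(0.63), [299.0, 248.0], [568.0, -174.0]), (np.float64(0.58), [206.0, 210.0], [511.0, 65.0])]
dish_1 [(np.float64(0.78), [244.0, 271.0], [444.0, -130.0]), (np.float64(0.7), [212.0, 250.0], [437.0, -39.0]), (np.float64(0.6), [250.0, 236.0], [526.0, -68.0]), (np.float64(0.51), [189.0, 201.0], [508.0, 127.0])]
tape_roll [(np.float64(0.67), [356.0, 262.0], [625.0, -283.0])]
lab_timer [(np.float64(0.64), [389.0, 227.0], [775.0, -280.0])]
marker [(np.float64(0.65), [339.0, 201.0], [772.0, -145.0])]
carrier_1 [(np.float64(0.6), [297.0, 236.0], [575.0, -161.0]), (np.float64(0.54), [301.0, 238.0], [578.0, -170.0]), (np.float64(0.53), [300.0, 235.0], [583.0, -161.0])]
```

View pics/top0.png

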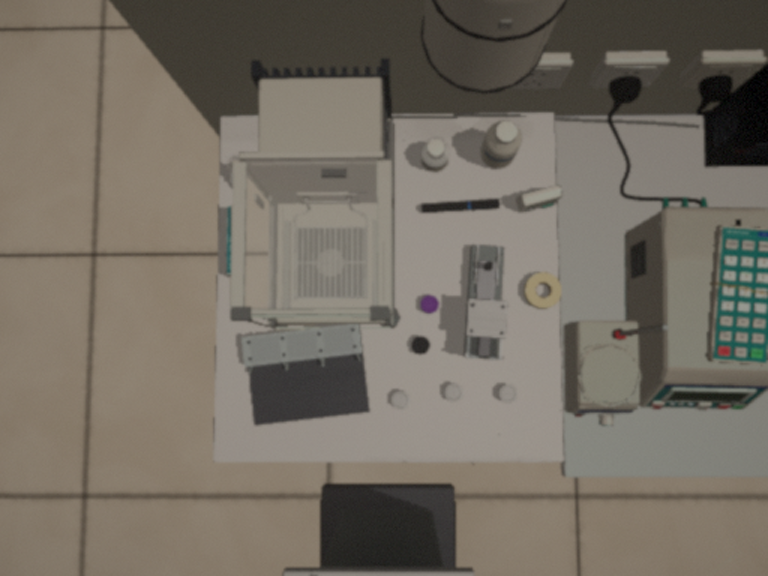

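View pics/scene0.png

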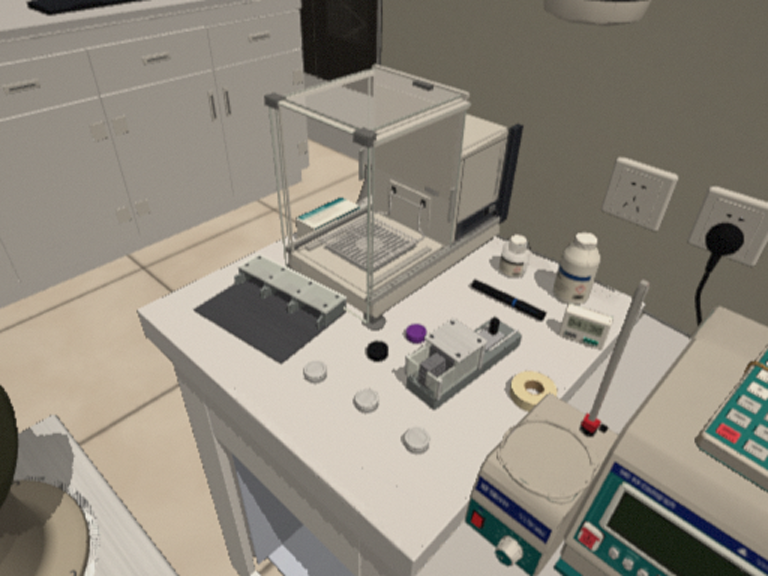

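Top picture: the aluminium dishes are near (266,266), (301,261) and (338,261). The black look-alike is at (280,230) and the purple one at (286,203), and neither is meant. Cassette is at (205,245), magazine at (322,215). Next I'll fit the poses accurately.

```bash
python3 - <<'E'
from h import *
c=capture("top");save(c,"crop1.png",(155,160,395,300),3.3)
P=cloud(c);z=P[...,2];col=c["color"].astype(int)
u,v=np.meshgrid(range(512),range(384))
# dishes
for p in[(266,266),(301,261),(338,261)]:
    m=(np.hypot(u-p[0],v-p[1])<14)&(z>8)&(z<24)
    print("dish",m.sum(),P[m].mean(0).round(1),np.ptp(P[m],0).round(0),col[p[1],p[0]])
# apron
m=((col.sum(2)<200)&(u>160)&(u<250)&(v>235)&(v<290)).astype(np.uint8)
cn=max(cv2.findContours(m,0,2)[0],key=cv2.contourArea);b=cv2.boxPoints(cv2.minAreaRect(cn))
print("apron",[atz(c,q,4)[:2].round(1).tolist() for q in b],cv2.contourArea(cn))
def rect(n,m):
    p=P[m][:,:2].astype(np.float32);r=cv2.minAreaRect(p);print(n,m.sum(),np.round(r[0],1),np.round(r[1],1),round(r[2],2),"z",np.median(P[m][:,2]).round(1))
cr=(u>155)&(u<250)&(v>210)&(v<285)
rect("roofC",cr&(z>28)&(z<38)&(P[...,0]<570))
mr=(P[...,1]<-135)&(P[...,1]>-240)&(P[...,0]>470)&(P[...,0]<720)
for a,bb in[(18,31),(55,68),(70,82)]: rect(f"mag{a}",mr&(z>a)&(z<bb))
E
```

```text
dish 126 [433.6 -36.2  15.4] [38. 28. 15.] [142 137 130]
dish 127 [ 446.  -125.4   15.3] [30. 30. 12.] [144 139 132]
dish 131 [ 444.1 -215.9   15.5] [30. 30. 12.] [147 142 134]
apron [[487.4, 221.7], [509.1, 30.5], [414.8, 19.3], [393.1, 208.9]] 2620.5
roofC 1555 [534.2 116.7] [ 63.8 224.6] 6.59 z 33.2
mag18 702 [ 598.3 -176.7] [ 58.7 191.3] 83.71 z 26.3
mag55 191 [ 581.1 -176. ] [ 60.7 159.4] 86.0 z 61.5
mag70 647 [ 566.3 -176.2] [62.8 59.9] 86.12 z 75.8
```

View pics/crop1.png

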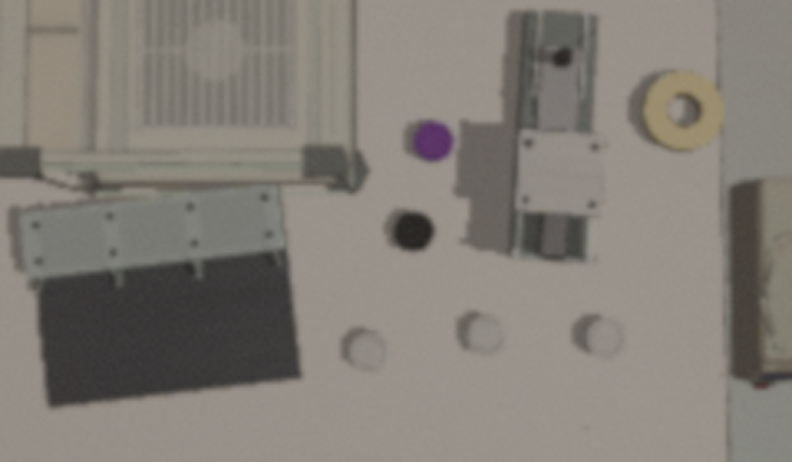

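```bash
python3 - <<'E'
from h import *
def fr(P,o,a):
    d=P[...,:2]-np.array(o);ca,sa=np.cos(a),np.sin(a);return d[...,0]*ca+d[...,1]*sa,-d[...,0]*sa+d[...,1]*ca
for n in["top","scene"]:
    c=capture(n);P=cloud(c);z=P[...,2];x,y=fr(P,(503.3,125.4),np.radians(6.5))
    m=(z>28)&(z<38)
    for yl in range(-90,91,30):
        k=m&(abs(y-yl)<13)&(x<40)&(x>-25)
        print(n,"front x @y",yl,np.sort(x[k])[:4].round(1),k.sum())
    for xl in(10,25,40):
        k=m&(abs(x-xl)<6)&(abs(y)<125);s=np.sort(y[k]);print(" y ends",xl,s[:4].round(1),s[-4:].round(1))
    # apron right/left edges & near edge by darkness
    g=c["color"].sum(2);k=(abs(z-4)<6)&(g<200)
    for xl in(-80,-60,-40):
        q=np.sort(y[k&(abs(x-xl)<6)&(abs(y)<110)]);print(" apron y",xl,q[:3].round(1),q[-3:].round(1))
    for yl in(-70,-30,30,70):
        q=np.sort(x[k&(abs(y-yl)<6)&(x<-10)&(x>-120)]);print(" apron x",yl,q[:3].round(1))
    x,y=fr(P,(565.3,-176.1),np.radians(-3.9));m=(z>70)&(z<80)&(abs(x)<45)&(abs(y)<45)
    print(" mag roof x",np.percentile(x[m],[2,98]).round(1),"y",np.percentile(y[m],[2,98]).round(1))
    m=(z>45)&(z<64)&(abs(x-90)<20)&(abs(y)<15);print(" knob",m.sum(),x[m].mean().round(1),y[m].mean().round(1))
    m=(z>20)&(z<30)&(x>50)&(x<140)&(abs(y)<45);print(" block y",np.percentile(y[m],[2,98]).round(1),"x",x[m].max().round(1))
E
```

```text
top front x @y -90 [-4.2 -2.1 -1.8 -1.4] 141
top front x @y -60 [-2.  -1.9 -1.7 -1.3] 170
top front x @y -30 [-2.1 -1.8 -1.6 -1.4] 169
top front x @y 0 [-2.  -1.7 -1.4 -1.1] 171
top front x @y 30 [-15.5  -2.2  -1.8  -1.5] 169
top front x @y 60 [-2.1 -1.8 -1.5 -1.4] 167
top front x @y 90 [-2.2 -1.9 -1.7 -1.3] 149
 y ends 10 [-98.  -97.7 -97.6 -97.2] [99.  99.  99.6 99.9]
 y ends 25 [-97.4 -97.2 -96.9 -96.5] [97.8 98.5 98.5 99.6]
 y ends 40 [-124.5 -121.9 -119.5 -117. ] [ 98.7  98.9  99.6 100.2]
 apron y -80 [-94.1 -93.6 -93.6] [94.6 95.2 96.2]
 apron y -60 [-95.  -93.4 -93.3] [94.5 94.6 94.7]
 apron y -40 [-95.  -93.5 -93. ] [95.3 95.3 95.4]
 apron x -70 [-98.9 -98.3 -98.3]
 apron x -30 [-99.2 -98.7 -98.3]
 apron x 30 [-99.3 -99.2 -97.8]
 apron x 70 [-99.7 -99.4 -98. ]
 mag roof x [-27.8  30. ] y [-29.9  30.2]
 knob 26 89.2 0.2
 block y [-27.9  26.4] x 128.4
scene front x @y -90 [-5.3 -4.4 -4.3 -4.2] 150
scene front x @y -60 [-4.4 -4.2 -4.  -3.7] 135
scene front x @y -30 [-4.7 -4.3 -4.2 -4.1] 126
scene front x @y 0 [-4.5 -3.3 -3.3 -3.3] 123
scene front x @y 30 [-5.3 -4.9 -4.3 -4.1] 116
scene front x @y 60 [-5.1 -4.2 -4.1 -3.5] 107
scene front x @y 90 [-4.8 -4.8 -4.7 -4.4] 85
 y ends 10 [-102.  -100.8 -100.5 -100.4] [93.3 93.6 94.5 95.9]
 y ends 25 [-101.7 -100.7 -100.3 -100.3] [94.6 94.6 95.7 96.5]
 y ends 40 [-124.2 -123.6 -123.1 -122.7] [95.1 95.8 96.5 97.6]
 apron y -80 [17.2 33.9 39.7] [72.9 75.9 88.6]
 apron y -60 [-100.   -95.6] [-100.   -95.6]
 apron y -40 [-98.3 -95.8 -94.1] [56.4 64.6 91.5]
 apron x -70 [-100.8 -100.7  -37.6]
 apron x -30 [-101.3 -100.1  -89.7]
 apron x 30 [-101.   -99.4  -98.9]
 apron x 70 [-101.6  -99.4  -96.5]
 mag roof x [-30.  28.] y [-34.1  26.9]
 knob 49 85.8 -5.6
 block y [-32.2  21.8] x 128.1
```

```bash
cat >> h.py <<'E'
MAG=(564.8,-178.0,np.radians(-3.9)); CAS=(502.0,124.5,np.radians(6.5))
def W(f,x,y):
    return f[0]+x*np.cos(f[2])-y*np.sin(f[2]), f[1]+x*np.sin(f[2])+y*np.cos(f[2])
def to(x,y,z,yaw=None):
    "tool-frame shift to reach world pose from measured pose (shift first, then turn az)"
    s,r=st();d=r.T@(np.array([x,y,z])-s["eef_pos"]);psi=np.arctan2(-r[0,1],r[1,1])
    print("at",np.round(s["eef_pos"],1),"psi",np.degrees(psi).round(2),"shift",d.round(1),"az",None if yaw is None else round(float(psi-yaw),4),"F",np.round(s["force"],1),"w",round(float(s["grip_width"])*85,1),"gf",round(float(s["grip_force"]),1),"t",round(float(s["time_s"]),1), "tilt",np.round([r[2,0],r[2,1]],3))
E
R='{"tx":-38.7,"ty":-44.8,"jaw":1}'
python3 -m jog '[{"tx":-38.7,"ty":-44.8,"jaw":1},{"tx":-38.7,"ty":-44.8,"jaw":1},{"tx":-38.7,"ty":-44.8,"jaw":1},{"tx":-38.7,"ty":-44.8,"jaw":1},{"tx":-38.7,"ty":-44.8,"jaw":1}]'
python3 -m jog '[{"tx":-38.7,"ty":-44.8,"jaw":1},{"tx":-38.7,"ty":-44.8,"jaw":1},{"tx":-38.7,"ty":-44.8,"jaw":1},{"tx":-38.7,"ty":-44.8,"jaw":1},{"tx":-38.7,"ty":-44.8,"jaw":1}]'
python3 -m jog '[{"tx":-38.7,"ty":-44.8,"jaw":1},{"az":-0.18,"jaw":1},{"az":-0.185,"jaw":1},{"jaw":1}]'
python3 -c "
from h import *
x,y=W(MAG,115,0);to(x,y,110,MAG[2])"
```

```text
at [220.2 476.6 231.3] psi -24.79 shift [-694.8 -408.7  121.3] az -0.3647 F [-0.6  0.1  0.2] w 84.9 gf 0.0 t 1.4 tilt [ 0. -0.]schema error: expected keys tx, ty, tz, ax, ay, az, jaw
schema error: expected keys tx, ty, tz, ax, ay, az, jaw
schema error: expected keys tx, ty, tz, ax, ay, az, jaw
```

```bash

python3 -m jog '[{"tx":-38.7,"ty":-44.8,"tz":0,"ax":0,"ay":0,"az":0,"jaw":1},{"tx":-38.7,"ty":-44.8,"tz":0,"ax":0,"ay":0,"az":0,"jaw":1},{"tx":-38.7,"ty":-44.8,"tz":0,"ax":0,"ay":0,"az":0,"jaw":1},{"tx":-38.7,"ty":-44.8,"tz":0,"ax":0,"ay":0,"az":0,"jaw":1},{"tx":-38.7,"ty":-44.8,"tz":0,"ax":0,"ay":0,"az":0,"jaw":1}]'
python3 -m jog '[{"tx":-38.7,"ty":-44.8,"tz":0,"ax":0,"ay":0,"az":0,"jaw":1},{"tx":-38.7,"ty":-44.8,"tz":0,"ax":0,"ay":0,"az":0,"jaw":1},{"tx":-38.7,"ty":-44.8,"tz":0,"ax":0,"ay":0,"az":0,"jaw":1},{"tx":-38.7,"ty":-44.8,"tz":0,"ax":0,"ay":0,"az":0,"jaw":1},{"tx":-38.7,"ty":-44.8,"tz":0,"ax":0,"ay":0,"az":0,"jaw":1}]'
python3 -m jog '[{"tx":-38.7,"ty":-44.8,"tz":0,"ax":0,"ay":0,"az":0,"jaw":1},{"tx":0,"ty":0,"tz":0,"ax":0,"ay":0,"az":-0.18,"jaw":1},{"tx":0,"ty":0,"tz":0,"ax":0,"ay":0,"az":-0.185,"jaw":1},{"tx":0,"ty":0,"tz":0,"ax":0,"ay":0,"az":0,"jaw":1}]'
python3 -c "
from h import *
x,y=W(MAG,115,0);to(x,y,110,MAG[2])"
```

```text
time_s: 2.08
eef_pos: [302.1, 190.4, 231.5]
ee_rot: [0.0, 0.214, 0.977, 0.0]
force: [1.5, -0.2, -0.4]
grip_width: -0.002
grip_force: 0.0
time_s: 2.7
eef_pos: [383.8, -94.6, 231.6]
ee_rot: [0.0, 0.215, 0.977, -0.0]
force: [1.8, 0.3, 1.2]
grip_width: 0.004
grip_force: 0.0
time_s: 3.2
eef_pos: [399.9, -149.4, 231.3]
ee_rot: [-0.0, 0.035, 0.999, 0.0]
force: [0.6, 0.4, -0.0]
grip_width: -0.002
grip_force: 0.0
at [ 399.9 -149.4  231.3] psi -3.99 shift [-281.4  -16.9  121.3] az -0.0015 F [ 0.6  0.4 -0. ] w -0.2 gf 0.0 t 3.2 tilt [0. 0.]
```

```bash

python3 -m jog '[{"tx":-56.3,"ty":-3.4,"tz":0,"ax":0,"ay":0,"az":0,"jaw":1},{"tx":-56.3,"ty":-3.4,"tz":0,"ax":0,"ay":0,"az":0,"jaw":1},{"tx":-56.3,"ty":-3.4,"tz":0,"ax":0,"ay":0,"az":0,"jaw":1},{"tx":-56.3,"ty":-3.4,"tz":0,"ax":0,"ay":0,"az":0,"jaw":1},{"tx":-56.3,"ty":-3.4,"tz":0,"ax":0,"ay":0,"az":0,"jaw":1}]'
python3 -m jog '[{"tx":0,"ty":0,"tz":60,"ax":0,"ay":0,"az":0,"jaw":1},{"tx":0,"ty":0,"tz":60,"ax":0,"ay":0,"az":0,"jaw":1},{"tx":0,"ty":0,"tz":40,"ax":0,"ay":0,"az":0,"jaw":1},{"tx":0,"ty":0,"tz":28,"ax":0,"ay":0,"az":0,"jaw":1},{"tx":0,"ty":0,"tz":0,"ax":0,"ay":0,"az":0,"jaw":1}]'
python3 -m jog '[{"tx":10,"ty":0,"tz":0,"ax":0,"ay":0,"az":0,"jaw":1},{"tx":10,"ty":0,"tz":0,"ax":0,"ay":0,"az":0,"jaw":1},{"tx":0,"ty":0,"tz":0,"ax":0,"ay":0,"az":0,"jaw":1}]'
python3 -c "
from h import *
x,y=W(MAG,75,0);to(x,y,42,MAG[2])"
```

```text
time_s: 3.82
eef_pos: [681.3, -185.2, 231.4]
ee_rot: [0.0, 0.036, 0.999, -0.0]
force: [0.6, -0.1, 1.3]
grip_width: -0.004
grip_force: 0.0
time_s: 4.45
eef_pos: [678.6, -184.7, 41.1]
ee_rot: [-0.002, 0.035, 0.999, 0.001]
force: [-0.6, -0.2, 0.4]
grip_width: 0.002
grip_force: 0.0
time_s: 4.82
eef_pos: [660.4, -184.2, 45.3]
ee_rot: [0.001, 0.035, 0.999, -0.0]
force: [0.8, -0.2, 0.1]
grip_width: -0.003
grip_force: 0.6
at [ 660.4 -184.2   45.3] psi -3.99 shift [20.8 -0.4  3.2] az -0.0016 F [ 0.8 -0.2  0.1] w -0.3 gf 0.6 t 4.8 tilt [-0.003 -0.001]
```

```bash

python3 -m jog '[{"tx":6,"ty":-0.4,"tz":2,"ax":0,"ay":0,"az":0,"jaw":1},{"tx":6,"ty":0,"tz":1,"ax":0,"ay":0,"az":0,"jaw":1},{"tx":5,"ty":0,"tz":0,"ax":0,"ay":0,"az":0,"jaw":1},{"tx":0,"ty":0,"tz":0,"ax":0,"ay":0,"az":0,"jaw":1}]'
python3 -m jog '[{"tx":3,"ty":0,"tz":0,"ax":0,"ay":0,"az":0,"jaw":1},{"tx":3,"ty":0,"tz":0,"ax":0,"ay":0,"az":0,"jaw":1},{"tx":0,"ty":0,"tz":0,"ax":0,"ay":0,"az":0,"jaw":1}]'
python3 -c "
from h import *
x,y=W(MAG,70,0);to(x,y,42,MAG[2])"
```

```text
time_s: 5.32
eef_pos: [642.4, -183.3, 40.4]
ee_rot: [-0.0, 0.034, 0.999, 0.0]
force: [2.6, -0.1, 2.3]
grip_width: -0.001
grip_force: 1.2
time_s: 5.7
eef_pos: [638.4, -183.0, 40.6]
ee_rot: [0.003, 0.034, 0.999, -0.0]
force: [14.3, -0.8, -3.0]
grip_width: 0.002
grip_force: 6.8
at [ 638.4 -183.    40.6] psi -3.9 shift [ 3.8 -0.  -1.4] az 0.0 F [14.3 -0.8 -3. ] w 0.2 gf 6.8 t 5.7 tilt [-0.005 -0.001]
```

```bash

python3 -m jog '[{"tx":-20,"ty":0,"tz":0,"ax":0,"ay":0,"az":0,"jaw":1},{"tx":-24,"ty":0,"tz":0,"ax":0,"ay":0,"az":0,"jaw":1},{"tx":0,"ty":0,"tz":-50,"ax":0,"ay":0,"az":0,"jaw":1},{"tx":0,"ty":0,"tz":-50,"ax":0,"ay":0,"az":0,"jaw":0},{"tx":0,"ty":0,"tz":0,"ax":0,"ay":0,"az":0,"jaw":0}]'
python3 -m jog '[{"tx":50,"ty":0,"tz":0,"ax":0,"ay":0,"az":0,"jaw":0},{"tx":50,"ty":0,"tz":0,"ax":0,"ay":0,"az":0,"jaw":0},{"tx":50,"ty":0,"tz":0,"ax":0,"ay":0,"az":0,"jaw":0},{"tx":48,"ty":0,"tz":0,"ax":0,"ay":0,"az":0,"jaw":0},{"tx":0,"ty":0,"tz":0,"ax":0,"ay":0,"az":0,"jaw":0}]'
python3 - <<'E'
from h import *
x,y=W(MAG,-84,0);to(x,y,29,MAG[2])
for n in["top","scene"]:
    c=capture(n)
    print(n,[(round(d["conf"],2),atz(c,d["centre"],26)[:2].round(1)) for d in place_of("carrier_1",n)[:3]])
    p=np.array(proj(c,[*W(MAG,-60,0),30])).astype(int);print(p)
    save(c,n+"1.png",(max(p[0]-50,0),p[1]-50,p[0]+50,p[1]+50),5)
E
```

```text
time_s: 6.32
eef_pos: [681.4, -186.4, 144.2]
ee_rot: [0.002, 0.034, 0.999, -0.001]
force: [-0.7, -0.4, -0.9]
grip_width: 0.417
grip_force: 0.0
time_s: 6.95
eef_pos: [479.6, -171.4, 139.0]
ee_rot: [-0.003, 0.034, 0.999, 0.001]
force: [0.7, 0.1, 0.2]
grip_width: 0.499
grip_force: 0.0
at [ 479.6 -171.4  139. ] psi -3.95 shift [ -2.1  -1.1 110. ] az -0.0009 F [0.7 0.1 0.2] w 42.5 gf 0.0 t 7.0 tilt [0.005 0.002]
top []
[321 237]
scene [(0.68, array([ 544., -171.])), (0.67, array([ 586.6, -160.1])), (0.55, array([ 575.9, -177.8]))]
[281 256]
```

View pics/scene1.png

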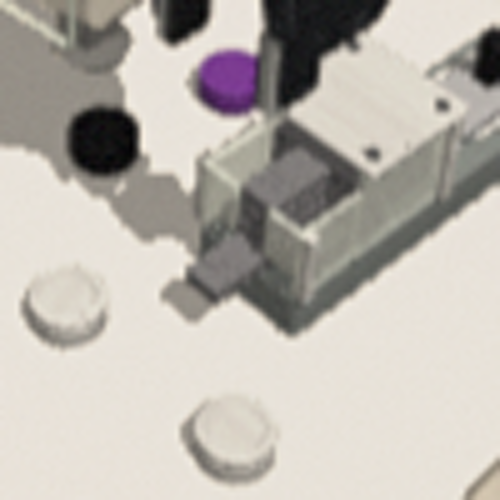

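```bash

python3 -m jog '[{"tx":-2,"ty":-1.1,"tz":50,"ax":0,"ay":0,"az":0,"jaw":0},{"tx":0,"ty":0,"tz":40,"ax":0,"ay":0,"az":0,"jaw":0},{"tx":0,"ty":0,"tz":20,"ax":0,"ay":0,"az":0,"jaw":0},{"tx":0,"ty":0,"tz":0,"ax":0,"ay":0,"az":0,"jaw":0}]'
python3 -m jog '[{"tx":0,"ty":0,"tz":0,"ax":0,"ay":0,"az":0,"jaw":1},{"tx":0,"ty":0,"tz":0,"ax":0,"ay":0,"az":0,"jaw":1},{"tx":0,"ty":0,"tz":0,"ax":0,"ay":0,"az":0,"jaw":1},{"tx":0,"ty":0,"tz":0,"ax":0,"ay":0,"az":0,"jaw":1}]' 40
python3 -c "
from h import *
x,y=W(MAG,-84,0);to(x,y,29,MAG[2])"
```

```text
time_s: 7.65
eef_pos: [484.8, -173.2, 28.8]
ee_rot: [-0.001, 0.034, 0.999, 0.001]
force: [-0.5, 0.5, 0.7]
grip_width: 0.501
grip_force: 0.0
time_s: 8.15
eef_pos: [485.7, -173.9, 31.1]
ee_rot: [0.001, 0.034, 0.999, -0.0]
force: [1.4, 1.0, 6.5]
grip_width: 0.192
grip_force: 39.5
at [ 485.7 -173.9   31.1] psi -3.89 shift [4.8 1.3 2.1] az 0.0002 F [1.4 1.  6.5] w 16.3 gf 39.5 t 8.2 tilt [-0.002 -0.001]
```

```bash

python3 -m jog '[{"tx":15,"ty":0,"tz":0,"ax":0,"ay":0,"az":0,"jaw":1},{"tx":20,"ty":0,"tz":0,"ax":0,"ay":0,"az":0,"jaw":1},{"tx":20,"ty":0,"tz":0,"ax":0,"ay":0,"az":0,"jaw":1},{"tx":20,"ty":0,"tz":0,"ax":0,"ay":0,"az":0,"jaw":1},{"tx":0,"ty":0,"tz":0,"ax":0,"ay":0,"az":0,"jaw":1}]'
python3 -m jog '[{"tx":0,"ty":0,"tz":-20,"ax":0,"ay":0,"az":0,"jaw":1},{"tx":0,"ty":0,"tz":-40,"ax":0,"ay":0,"az":0,"jaw":1},{"tx":0,"ty":0,"tz":-30,"ax":0,"ay":0,"az":-0.09,"jaw":1},{"tx":0,"ty":0,"tz":0,"ax":0,"ay":0,"az":-0.0915,"jaw":1},{"tx":0,"ty":0,"tz":0,"ax":0,"ay":0,"az":0,"jaw":1}]'
python3 - <<'E'
from h import *
x,y=W(CAS,-93,62);to(x,y,50,CAS[2])
c=capture("scene");s,_=st();p=np.array(proj(c,s["eef_pos"]+[50,0,0])).astype(int);save(c,"s2.png",(p[0]-60,p[1]-60,p[0]+60,p[1]+60),4)
E
```

```text
time_s: 8.78
eef_pos: [409.4, -168.4, 30.3]
ee_rot: [-0.0, 0.034, 0.999, 0.0]
force: [0.5, -0.3, -0.5]
grip_width: 0.19
grip_force: 39.0
time_s: 9.4
eef_pos: [410.7, -168.6, 120.5]
ee_rot: [0.0, -0.056, 0.998, -0.0]
force: [0.4, 0.9, -0.8]
grip_width: 0.189
grip_force: 39.1
at [ 410.7 -168.6  120.5] psi 6.48 shift [-30.7 342.9  70.4] az -0.0004 F [ 0.4  0.9 -0.8] w 16.0 gf 39.1 t 9.4 tilt [-0. -0.]
```

View pics/s2.png

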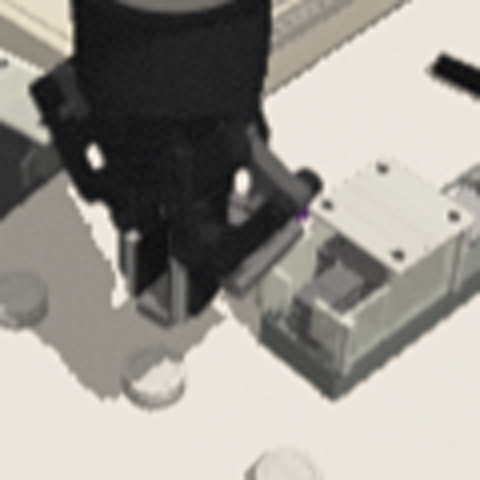

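```bash

python3 -m jog '[{"tx":-5,"ty":57,"tz":0,"ax":0,"ay":0,"az":0,"jaw":1},{"tx":-5,"ty":57,"tz":0,"ax":0,"ay":0,"az":0,"jaw":1},{"tx":-5,"ty":57,"tz":0,"ax":0,"ay":0,"az":0,"jaw":1},{"tx":-5,"ty":57,"tz":0,"ax":0,"ay":0,"az":0,"jaw":1},{"tx":-5,"ty":57,"tz":0,"ax":0,"ay":0,"az":0,"jaw":1}]' 50
python3 -m jog '[{"tx":-5.7,"ty":57.9,"tz":0,"ax":0,"ay":0,"az":0,"jaw":1},{"tx":0,"ty":0,"tz":40,"ax":0,"ay":0,"az":0,"jaw":1},{"tx":0,"ty":0,"tz":30,"ax":0,"ay":0,"az":0,"jaw":1},{"tx":0,"ty":0,"tz":25,"ax":0,"ay":0,"az":0,"jaw":1},{"tx":0,"ty":0,"tz":0,"ax":0,"ay":0,"az":0,"jaw":1}]'
python3 -c "
from h import *
x,y=W(CAS,-93,62);to(x,y,9,CAS[2])"
```

```text
time_s: 10.07
eef_pos: [402.5, 119.4, 120.1]
ee_rot: [-0.0, -0.056, 0.998, -0.0]
force: [0.3, 0.4, -0.1]
grip_width: 0.181
grip_force: 51.6
time_s: 10.7
eef_pos: [400.8, 175.6, 23.9]
ee_rot: [-0.002, -0.056, 0.998, -0.0]
force: [0.1, -0.2, -0.4]
grip_width: 0.18
grip_force: 51.6
at [400.8 175.6  23.9] psi 6.44 shift [-1.9 -0.2 14.9] az -0.0011 F [ 0.1 -0.2 -0.4] w 15.3 gf 51.6 t 10.7 tilt [ 0.004 -0.   ]
```

```bash

python3 -m jog '[{"tx":-2,"ty":0,"tz":7,"ax":0,"ay":0,"az":0,"jaw":1},{"tx":0,"ty":0,"tz":4,"ax":0,"ay":0,"az":0,"jaw":1},{"tx":0,"ty":0,"tz":2,"ax":0,"ay":0,"az":0,"jaw":1},{"tx":0,"ty":0,"tz":0,"ax":0,"ay":0,"az":0,"jaw":1},{"tx":0,"ty":0,"tz":0,"ax":0,"ay":0,"az":0,"jaw":1}]'
python3 -c "
from h import *
x,y=W(CAS,-93,62);to(x,y,9,CAS[2])"
```

```text
time_s: 11.32
eef_pos: [403.9, 175.8, 12.5]
ee_rot: [0.0, -0.057, 0.998, 0.0]
force: [-0.2, -0.6, -0.6]
grip_width: 0.185
grip_force: 51.6
at [403.9 175.8  12.5] psi 6.51 shift [ 1.3 -0.1  3.5] az 0.0002 F [-0.2 -0.6 -0.6] w 15.7 gf 51.6 t 11.3 tilt [-0. -0.]
```

```bash

python3 -m jog '[{"tx":0,"ty":0,"tz":2,"ax":0,"ay":0,"az":0,"jaw":1},{"tx":0,"ty":0,"tz":1,"ax":0,"ay":0,"az":0,"jaw":1},{"tx":0,"ty":0,"tz":1,"ax":0,"ay":0,"az":0,"jaw":1},{"tx":0,"ty":0,"tz":0,"ax":0,"ay":0,"az":0,"jaw":1}]'
python3 -c "
from h import *
x,y=W(CAS,-93,62);to(x,y,9,CAS[2])"
```

```text
time_s: 11.82
eef_pos: [403.8, 175.8, 9.3]
ee_rot: [0.0, -0.057, 0.998, -0.0]
force: [-6.5, -1.2, 18.8]
grip_width: 0.183
grip_force: 54.0
at [403.8 175.8   9.3] psi 6.53 shift [ 1.3 -0.1  0.3] az 0.0005 F [-6.5 -1.2 18.8] w 15.5 gf 54.0 t 11.8 tilt [-0. -0.]
```

```bash

python3 -m jog '[{"tx":0,"ty":0,"tz":-0.8,"ax":0,"ay":0,"az":0,"jaw":0.4},{"tx":0,"ty":0,"tz":0,"ax":0,"ay":0,"az":0,"jaw":0.2},{"tx":0,"ty":0,"tz":0,"ax":0,"ay":0,"az":0,"jaw":0},{"tx":0,"ty":0,"tz":-40,"ax":0,"ay":0,"az":0,"jaw":0},{"tx":0,"ty":0,"tz":-50,"ax":0,"ay":0,"az":0,"jaw":0}]'
python3 -m jog '[{"tx":0,"ty":-54,"tz":0,"ax":0,"ay":0,"az":0,"jaw":0},{"tx":0,"ty":-54,"tz":0,"ax":0,"ay":0,"az":0,"jaw":-0.4},{"tx":0,"ty":-54,"tz":0,"ax":0,"ay":0,"az":0,"jaw":-0.4},{"tx":0,"ty":0,"tz":0,"ax":0,"ay":0,"az":0,"jaw":-0.4}]'
cat >> h.py <<'E'
def fr(P,f):
    d=P[...,:2]-np.array(f[:2]);ca,sa=np.cos(f[2]),np.sin(f[2]);return d[...,0]*ca+d[...,1]*sa,-d[...,0]*sa+d[...,1]*ca
def dishes():
    c=capture("top");o=[]
    for d in place_of("dish_1","top"):
        if d["conf"]<.25: continue
        g=c["color"][int(round(d["centre"][1])),int(round(d["centre"][0]))]
        o.append((round(d["conf"],2),np.round(d["centre"]).tolist(),(atz(c,d["centre"],0)[:2]-[1,1.7]).round(1).tolist(),g.tolist()))
    return c,o
E
python3 - <<'E'
from h import *
c,o=dishes();[print(q) for q in o]
save(c,"t3.png",(150,180,370,310),3.5);to(432.6,-38,60,CAS[2])
P=cloud(c);x,y=fr(P,CAS);z=P[...,2];m=(z>8)&(z<20)&(x>-130)&(x<-18)&(abs(y)<110)
print(m.sum());r=cv2.minAreaRect(np.stack([x[m],y[m]],-1).astype(np.float32));print(r)
m2=m&(x>-70);print(np.percentile(x[m2],[3,97]),np.percentile(y[m2],[3,97]))
for xl in(-95,-90,-85,-65,-60,-55,-30,-25): k=m&(abs(x-xl)<2.5);print(xl,k.sum(),y[k].mean() if k.any() else 0)
E
```

```text
time_s: 12.45
eef_pos: [403.1, 175.7, 99.6]
ee_rot: [-0.001, -0.057, 0.998, -0.0]
force: [-0.6, -0.4, 0.5]
grip_width: 0.497
grip_force: 0.0
time_s: 12.95
eef_pos: [422.6, 12.1, 99.1]
ee_rot: [0.0, -0.054, 0.999, -0.0]
force: [0.5, 0.7, 0.3]
grip_width: 0.698
grip_force: 0.0
(0.64, [300.0, 261.0], [444.8, -124.1], [148, 143, 136])
(0.6, [281.0, 230.0], [523.5, -75.6], [43, 43, 40])
(0.6, [286.0, 202.0], [594.9, -88.3], [94, 55, 106])
(0.58, [268.0, 265.0], [434.1, -43.0], [87, 79, 69])
(0.48, [339.0, 263.0], [439.3, -223.3], [149, 144, 137])
at [422.   14.8  98.9] psi 6.44 shift [ -4.6 -53.7  38.9] az -0.001 F [-0.7 -0.6 -0.2] w 59.4 gf 0.0 t 13.1 tilt [0. 0.]
438
((-59.635494232177734, 1.4379196166992188), (192.45132446289062, 83.20446014404297), 89.98294830322266)
[-66.9093466  -19.21367841] [-5.41264338 86.69273396]
-95 14 62.185431393207274
-90 15 61.46223907685899
-85 17 58.753448027064955
-65 37 65.53669166164384
-60 36 65.33979904726804
-55 33 56.83818096219624
-30 27 51.906832880471335
-25 35 60.29199562952838
```

View pics/t3.png

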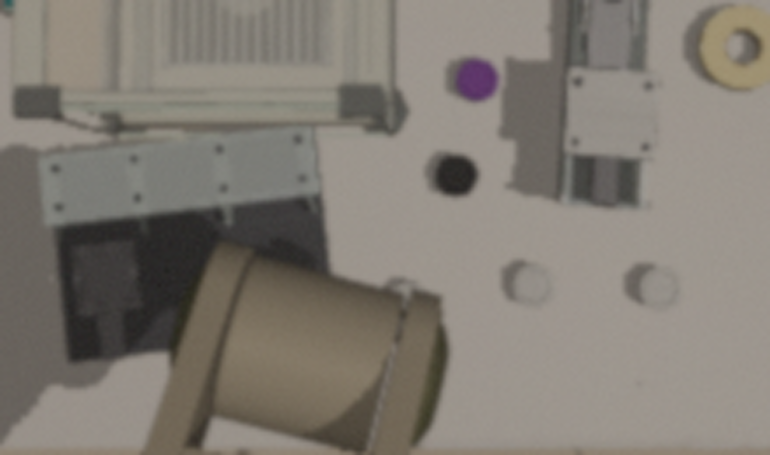

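```bash

python3 -m jog '[{"tx":-4.6,"ty":-54,"tz":0,"ax":0,"ay":0,"az":0,"jaw":-0.4},{"tx":0,"ty":0,"tz":50,"ax":0,"ay":0,"az":0,"jaw":-0.4},{"tx":0,"ty":0,"tz":30,"ax":0,"ay":0,"az":0,"jaw":-0.4},{"tx":0,"ty":0,"tz":12,"ax":0,"ay":0,"az":0,"jaw":-0.4},{"tx":0,"ty":0,"tz":0,"ax":0,"ay":0,"az":0,"jaw":-0.4}]'
python3 -m jog '[{"tx":0,"ty":0,"tz":0,"ax":0,"ay":0,"az":0,"jaw":0},{"tx":0,"ty":0,"tz":0,"ax":0,"ay":0,"az":0,"jaw":1},{"tx":0,"ty":0,"tz":0,"ax":0,"ay":0,"az":0,"jaw":1},{"tx":0,"ty":0,"tz":0,"ax":0,"ay":0,"az":0,"jaw":1},{"tx":0,"ty":0,"tz":0,"ax":0,"ay":0,"az":0,"jaw":1}]' 40
python3 - <<'E'
from h import *
to(432.6,-38,60,CAS[2])
c=capture("top");P=cloud(c);x,y=fr(P,CAS);z=P[...,2];
m=(z>8.5)&(z<20)&(x>-75)&(x<-16)&(y>30)&(y<95)
print(m.sum(),np.percentile(x[m],[2,98]),np.percentile(y[m],[2,98]));r=cv2.minAreaRect(np.stack([x[m],y[m]],-1).astype(np.float32));print(r)
r=cv2.minAreaRect(P[m][:,:2].astype(np.float32));print(r)
m=(z>8)&(z<20)&(x>-107)&(x<-75)&(y>30)&(y<95);print("tongue",m.sum(),np.percentile(x[m],[2,98]),np.percentile(y[m],[2,98]))
E
```

```text
time_s: 13.68
eef_pos: [432.9, -37.5, 7.1]
ee_rot: [-0.0, -0.057, 0.998, 0.0]
force: [-0.5, 0.3, 0.3]
grip_width: 0.696
grip_force: 0.0
time_s: 14.3
eef_pos: [433.5, -38.3, 8.3]
ee_rot: [0.001, -0.057, 0.998, -0.0]
force: [-0.8, 2.7, 8.6]
grip_width: 0.352
grip_force: 38.8
at [433.5 -38.3   8.3] psi 6.51 shift [  0.8   0.3 -51.7] az 0.0002 F [-0.8  2.7  8.6] w 29.9 gf 38.8 t 14.3 tilt [-0.002 -0.001]
304 [-72.92819902 -18.38082681] [41.58558286 87.07546342]
((-45.17472457885742, 62.07658767700195), (58.355506896972656, 53.42694091796875), 0.2857527732849121)
((450.08843994140625, 181.06361389160156), (58.355499267578125, 53.42694091796875), 6.7857818603515625)
tongue 87 [-100.83357758  -75.7715025 ] [42.95494339 78.87692005]
```

```bash

python3 -m jog '[{"tx":0,"ty":0,"tz":-40,"ax":0,"ay":0,"az":0,"jaw":1},{"tx":0,"ty":0,"tz":-50,"ax":0,"ay":0,"az":0,"jaw":1},{"tx":0,"ty":50,"tz":0,"ax":0,"ay":0,"az":0,"jaw":1},{"tx":0,"ty":55,"tz":0,"ax":0,"ay":0,"az":0,"jaw":1},{"tx":0,"ty":55,"tz":0,"ax":0,"ay":0,"az":0,"jaw":1}]'
python3 -m jog '[{"tx":0,"ty":40,"tz":0,"ax":0,"ay":0,"az":0,"jaw":1},{"tx":0,"ty":0,"tz":0,"ax":0,"ay":0,"az":0,"jaw":1},{"tx":0,"ty":0,"tz":0,"ax":0,"ay":0,"az":0,"jaw":1}]'
python3 - <<'E'
from h import *
to(451.8,181.1,24,CAS[2])
E
```

```text
time_s: 14.98
eef_pos: [414.6, 122.3, 98.0]
ee_rot: [0.001, -0.056, 0.998, -0.0]
force: [1.1, -0.1, -0.8]
grip_width: 0.346
grip_force: 39.9
time_s: 15.35
eef_pos: [410.3, 160.1, 97.4]
ee_rot: [0.0, -0.057, 0.998, -0.0]
force: [-0.5, -0.4, -1.3]
grip_width: 0.351
grip_force: 39.9
at [410.3 160.1  97.4] psi 6.52 shift [-43.6  16.2  73.4] az 0.0004 F [-0.5 -0.4 -1.3] w 29.8 gf 39.9 t 15.3 tilt [-0.001 -0.   ]
```

```bash

python3 -m jog '[{"tx":-43.6,"ty":16.2,"tz":0,"ax":0,"ay":0,"az":0,"jaw":1},{"tx":0,"ty":0,"tz":45,"ax":0,"ay":0,"az":0,"jaw":1},{"tx":0,"ty":0,"tz":26,"ax":0,"ay":0,"az":0,"jaw":1},{"tx":0,"ty":0,"tz":0,"ax":0,"ay":0,"az":0,"jaw":1},{"tx":0,"ty":0,"tz":0,"ax":0,"ay":0,"az":0,"jaw":1}]'
python3 - <<'E'
from h import *
to(451.8,181.1,17,CAS[2])
E
```

```text
time_s: 15.98
eef_pos: [452.5, 181.0, 27.3]
ee_rot: [0.001, -0.056, 0.998, 0.0]
force: [0.4, -0.4, 0.2]
grip_width: 0.35
grip_force: 39.9
at [452.5 181.   27.3] psi 6.45 shift [ 0.7  0.2 10.3] az -0.0008 F [ 0.4 -0.4  0.2] w 29.8 gf 39.9 t 16.0 tilt [-0.002  0.   ]
```

```bash

python3 -m jog '[{"tx":0.7,"ty":0,"tz":4,"ax":0,"ay":0,"az":0,"jaw":1},{"tx":0,"ty":0,"tz":1.5,"ax":0,"ay":0,"az":0,"jaw":1},{"tx":0,"ty":0,"tz":0,"ax":0,"ay":0,"az":0,"jaw":1}]'
python3 -m jog '[{"tx":0,"ty":0,"tz":1.5,"ax":0,"ay":0,"az":0,"jaw":1},{"tx":0,"ty":0,"tz":1.5,"ax":0,"ay":0,"az":0,"jaw":1},{"tx":0,"ty":0,"tz":0,"ax":0,"ay":0,"az":0,"jaw":1}]'
python3 - <<'E'
from h import *
to(451.8,181.1,17,CAS[2])
E
```

```text
time_s: 16.35
eef_pos: [451.0, 181.4, 20.7]
ee_rot: [0.0, -0.057, 0.998, -0.0]
force: [-0.0, -0.1, -0.8]
grip_width: 0.348
grip_force: 39.9
time_s: 16.73
eef_pos: [450.9, 181.4, 17.5]
ee_rot: [-0.0, -0.057, 0.998, -0.0]
force: [-0.4, -0.2, -1.0]
grip_width: 0.349
grip_force: 40.0
at [450.9 181.4  17.5] psi 6.51 shift [-0.8 -0.4  0.5] az 0.0002 F [-0.4 -0.2 -1. ] w 29.6 gf 40.0 t 16.7 tilt [0. 0.]
```

```bash

python3 -m jog '[{"tx":0,"ty":0,"tz":0.5,"ax":0,"ay":0,"az":0,"jaw":0.2},{"tx":0,"ty":0,"tz":0,"ax":0,"ay":0,"az":0,"jaw":0},{"tx":0,"ty":0,"tz":0,"ax":0,"ay":0,"az":0,"jaw":-0.1},{"tx":0,"ty":0,"tz":-30,"ax":0,"ay":0,"az":0,"jaw":-0.1},{"tx":0,"ty":0,"tz":-30,"ax":0,"ay":0,"az":0,"jaw":-0.1}]'
python3 -m jog '[{"tx":54,"ty":0,"tz":0,"ax":0,"ay":0,"az":0,"jaw":0},{"tx":0,"ty":0,"tz":0,"ax":0,"ay":0,"az":0,"jaw":0},{"tx":0,"ty":0,"tz":0,"ax":0,"ay":0,"az":0,"jaw":0}]'
python3 - <<'E'
from h import *
to(*W(CAS,-96.5,62),9,CAS[2])
c=capture("scene");p=np.array(proj(c,[*W(CAS,-44,62),20])).astype(int);print(p);save(c,"s4.png",(p[0]-55,p[1]-55,p[0]+55,p[1]+55),5)
E
```

```text
time_s: 17.35
eef_pos: [450.7, 181.4, 77.7]
ee_rot: [-0.0, -0.057, 0.998, -0.0]
force: [-0.7, 0.1, -0.2]
grip_width: 0.551
grip_force: 0.0
time_s: 17.73
eef_pos: [398.1, 175.4, 77.4]
ee_rot: [0.001, -0.057, 0.998, 0.0]
force: [0.8, -0.7, 0.1]
grip_width: 0.497
grip_force: 0.0
at [398.1 175.4  77.4] psi 6.51 shift [-0.9 -0.3 68.4] az 0.0003 F [ 0.8 -0.7  0.1] w 42.2 gf 0.0 t 17.7 tilt [-0.001  0.   ]
[155 195]
```

View pics/s4.png

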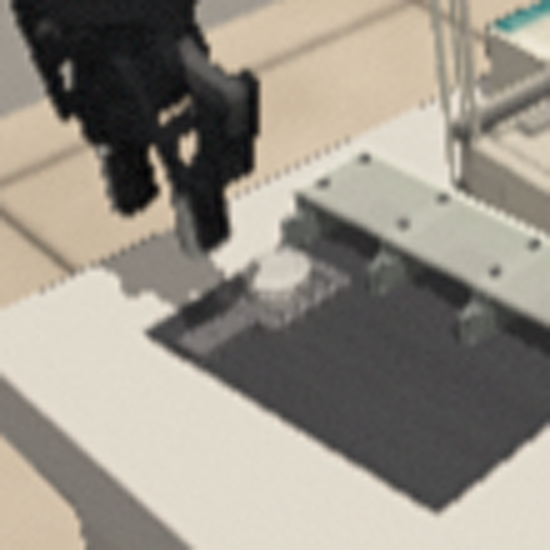

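```bash

python3 -m jog '[{"tx":-0.9,"ty":0,"tz":40,"ax":0,"ay":0,"az":0,"jaw":0},{"tx":0,"ty":0,"tz":20,"ax":0,"ay":0,"az":0,"jaw":0},{"tx":0,"ty":0,"tz":7,"ax":0,"ay":0,"az":0,"jaw":0},{"tx":0,"ty":0,"tz":0,"ax":0,"ay":0,"az":0,"jaw":0}]'
python3 -m jog '[{"tx":0,"ty":0,"tz":0,"ax":0,"ay":0,"az":0,"jaw":1},{"tx":0,"ty":0,"tz":0,"ax":0,"ay":0,"az":0,"jaw":1},{"tx":0,"ty":0,"tz":0,"ax":0,"ay":0,"az":0,"jaw":1},{"tx":0,"ty":0,"tz":0,"ax":0,"ay":0,"az":0,"jaw":1}]' 30
python3 - <<'E'
from h import *
to(*W(CAS,-32,62),10,CAS[2])
E
```

```text
time_s: 18.27
eef_pos: [398.7, 175.4, 10.1]
ee_rot: [-0.0, -0.057, 0.998, -0.0]
force: [0.1, -0.0, 0.4]
grip_width: 0.501
grip_force: 0.0
time_s: 18.77
eef_pos: [398.8, 175.5, 10.8]
ee_rot: [0.001, -0.057, 0.998, 0.0]
force: [0.1, -0.7, 7.3]
grip_width: 0.187
grip_force: 29.4
at [398.8 175.5  10.8] psi 6.52 shift [-64.8  -0.4   1. ] az 0.0003 F [ 0.1 -0.7  7.3] w 15.9 gf 29.4 t 18.8 tilt [-0.002  0.   ]
```

```bash

python3 -m jog '[{"tx":-6,"ty":0,"tz":0,"ax":0,"ay":0,"az":0,"jaw":1},{"tx":-8,"ty":0,"tz":0,"ax":0,"ay":0,"az":0,"jaw":1},{"tx":-8,"ty":0,"tz":0,"ax":0,"ay":0,"az":0,"jaw":1},{"tx":-8,"ty":0,"tz":0,"ax":0,"ay":0,"az":0,"jaw":1}]'
python3 -m jog '[{"tx":-6,"ty":0,"tz":0,"ax":0,"ay":0,"az":0,"jaw":1},{"tx":-6,"ty":0,"tz":0,"ax":0,"ay":0,"az":0,"jaw":1},{"tx":-6,"ty":0,"tz":0,"ax":0,"ay":0,"az":0,"jaw":1},{"tx":0,"ty":0,"tz":0,"ax":0,"ay":0,"az":0,"jaw":1}]'
python3 - <<'E'
from h import *
to(*W(CAS,-32,62),10,CAS[2])
E
```

```text
time_s: 19.27
eef_pos: [427.5, 178.9, 10.8]
ee_rot: [-0.001, -0.057, 0.998, -0.0]
force: [-6.8, -1.0, 12.1]
grip_width: 0.183
grip_force: 30.3
time_s: 19.77
eef_pos: [446.3, 181.0, 10.9]
ee_rot: [0.0, -0.057, 0.998, 0.0]
force: [-1.5, -0.0, 7.1]
grip_width: 0.187
grip_force: 29.5
at [446.3 181.   10.9] psi 6.52 shift [-16.9  -0.4   0.9] az 0.0004 F [-1.5 -0.   7.1] w 15.9 gf 29.5 t 19.8 tilt [-0.001  0.   ]
```

```bash

python3 -m jog '[{"tx":-5,"ty":0,"tz":0,"ax":0,"ay":0,"az":0,"jaw":1},{"tx":-5,"ty":0,"tz":0,"ax":0,"ay":0,"az":0,"jaw":1},{"tx":-4,"ty":0,"tz":0,"ax":0,"ay":0,"az":0,"jaw":1},{"tx":0,"ty":0,"tz":0,"ax":0,"ay":0,"az":0,"jaw":1}]'
python3 -m jog '[{"tx":-2,"ty":0,"tz":0,"ax":0,"ay":0,"az":0,"jaw":1},{"tx":-2,"ty":0,"tz":0,"ax":0,"ay":0,"az":0,"jaw":1},{"tx":0,"ty":0,"tz":0,"ax":0,"ay":0,"az":0,"jaw":1}]'
python3 - <<'E'
from h import *
to(*W(CAS,-32,62),10,CAS[2])
E
```

```text
time_s: 20.27
eef_pos: [459.9, 182.5, 10.8]
ee_rot: [0.0, -0.057, 0.998, 0.0]
force: [-2.2, 0.1, 8.3]
grip_width: 0.187
grip_force: 29.6
time_s: 20.65
eef_pos: [461.3, 182.8, 10.7]
ee_rot: [-0.003, -0.057, 0.998, -0.0]
force: [-14.3, -3.0, 18.1]
grip_width: 0.189
grip_force: 31.3
at [461.3 182.8  10.7] psi 6.55 shift [-1.8 -0.5  0.7] az 0.0008 F [-14.3  -3.   18.1] w 16.0 gf 31.3 t 20.6 tilt [ 0.006 -0.   ]
```

```bash

python3 -m jog '[{"tx":2,"ty":0,"tz":-0.5,"ax":0,"ay":0,"az":0,"jaw":0.4},{"tx":0,"ty":0,"tz":0,"ax":0,"ay":0,"az":0,"jaw":0.1},{"tx":0,"ty":0,"tz":0,"ax":0,"ay":0,"az":0,"jaw":0},{"tx":0,"ty":0,"tz":-40,"ax":0,"ay":0,"az":0,"jaw":0},{"tx":20,"ty":0,"tz":-50,"ax":0,"ay":0,"az":0,"jaw":0}]'
python3 -m jog '[{"tx":20,"ty":-40,"tz":-40,"ax":0,"ay":0,"az":0,"jaw":1},{"tx":0,"ty":-60,"tz":0,"ax":0,"ay":0,"az":0,"jaw":1},{"tx":0,"ty":-60,"tz":0,"ax":0,"ay":0,"az":0,"jaw":1},{"tx":0,"ty":-60,"tz":0,"ax":0,"ay":0,"az":0.09,"jaw":1},{"tx":0,"ty":-60,"tz":0,"ax":0,"ay":0,"az":0.0915,"jaw":1}]'
python3 - <<'E'
from h import *
to(*W(MAG,113,0),42,MAG[2])
c,o=dishes();[print(q) for q in o];P=cloud(c);x,y=fr(P,CAS);z=P[...,2];m=(z>8)&(z<20)&(x>-60)&(x<-16)&(abs(y-62)<30)
print(m.sum(),np.percentile(x[m],[1,5,10]),y[m].mean());save(c,"t5.png",(150,180,370,310),3.5)
E
```

```text
time_s: 21.28
eef_pos: [442.0, 180.2, 101.2]
ee_rot: [-0.0, -0.057, 0.998, -0.0]
force: [0.2, -0.5, 0.2]
grip_width: 0.504
grip_force: 0.0
time_s: 21.9
eef_pos: [448.5, -102.6, 140.8]
ee_rot: [0.0, 0.035, 0.999, -0.0]
force: [0.4, 0.8, 0.5]
grip_width: -0.002
grip_force: 0.0
at [ 448.5 -102.6  140.8] psi -4.06 shift [-234.2  -66.7   99. ] az -0.0028 F [0.4 0.8 0.5] w -0.1 gf 0.0 t 21.9 tilt [-0.001 -0.   ]
(0.69, [287.0, 204.0], [590.7, -91.9], [95, 53, 107])
(0.5, [279.0, 229.0], [526.6, -71.3], [53, 49, 45])
(0.3, [204.0, 241.0], [495.6, 121.4], [48, 47, 46])
70 [-43.85322198 -38.16193992 -36.74815345] 63.28342961702981
```

View pics/t5.png

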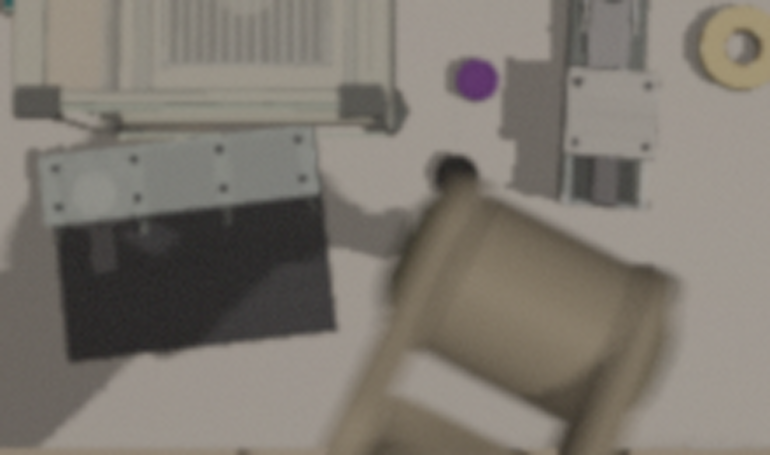

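```bash

python3 -m jog '[{"tx":-55,"ty":-17,"tz":0,"ax":0,"ay":0,"az":-0.003,"jaw":1},{"tx":-55,"ty":-17,"tz":0,"ax":0,"ay":0,"az":0,"jaw":1},{"tx":-55,"ty":-17,"tz":0,"ax":0,"ay":0,"az":0,"jaw":1},{"tx":-55,"ty":-16,"tz":0,"ax":0,"ay":0,"az":0,"jaw":1},{"tx":-15,"ty":0,"tz":0,"ax":0,"ay":0,"az":0,"jaw":1}]'
python3 -m jog '[{"tx":0,"ty":0,"tz":40,"ax":0,"ay":0,"az":0,"jaw":1},{"tx":0,"ty":0,"tz":40,"ax":0,"ay":0,"az":0,"jaw":1},{"tx":0,"ty":0,"tz":19,"ax":0,"ay":0,"az":0,"jaw":1},{"tx":0,"ty":0,"tz":0,"ax":0,"ay":0,"az":0,"jaw":1}]'
python3 -m jog '[{"tx":10,"ty":0,"tz":0,"ax":0,"ay":0,"az":0,"jaw":1},{"tx":8,"ty":0,"tz":0,"ax":0,"ay":0,"az":0,"jaw":1},{"tx":6,"ty":0,"tz":0,"ax":0,"ay":0,"az":0,"jaw":1},{"tx":6,"ty":0,"tz":0,"ax":0,"ay":0,"az":0,"jaw":1},{"tx":3,"ty":0,"tz":0,"ax":0,"ay":0,"az":0,"jaw":1}]'
python3 - <<'E'
from h import *
to(*W(MAG,73,0),42,MAG[2])
E
```

```text
time_s: 22.62
eef_pos: [680.3, -182.8, 138.9]
ee_rot: [-0.0, 0.032, 0.999, 0.0]
force: [-0.1, 0.5, -0.5]
grip_width: 0.003
grip_force: 0.0
time_s: 23.12
eef_pos: [678.3, -182.2, 40.8]
ee_rot: [-0.001, 0.032, 0.999, 0.0]
force: [0.2, -0.2, 0.8]
grip_width: 0.001
grip_force: 0.0
time_s: 23.75
eef_pos: [645.8, -180.7, 42.3]
ee_rot: [0.001, 0.032, 0.999, -0.0]
force: [3.7, -0.0, 2.9]
grip_width: -0.002
grip_force: 2.0
at [ 645.8 -180.7   42.3] psi -3.72 shift [ 8.  -2.8  0.3] az 0.0032 F [ 3.7 -0.   2.9] w -0.1 gf 2.0 t 23.8 tilt [-0.001 -0.001]
```

```bash

python3 -m jog '[{"tx":4,"ty":0,"tz":0,"ax":0,"ay":0,"az":0,"jaw":1},{"tx":4,"ty":0,"tz":0,"ax":0,"ay":0,"az":0,"jaw":1},{"tx":1.5,"ty":0,"tz":0,"ax":0,"ay":0,"az":0,"jaw":1},{"tx":0,"ty":0,"tz":0,"ax":0,"ay":0,"az":0,"jaw":1}]'
python3 -m jog '[{"tx":-20,"ty":-1,"tz":0,"ax":0,"ay":0,"az":0,"jaw":1},{"tx":-24,"ty":-1.5,"tz":0,"ax":0,"ay":0,"az":0.003,"jaw":1},{"tx":0,"ty":0,"tz":-50,"ax":0,"ay":0,"az":0,"jaw":1},{"tx":0,"ty":0,"tz":-50,"ax":0,"ay":0,"az":0,"jaw":0},{"tx":20,"ty":0,"tz":0,"ax":0,"ay":0,"az":0,"jaw":0}]'
python3 -m jog '[{"tx":45,"ty":0,"tz":0,"ax":0,"ay":0,"az":0,"jaw":0},{"tx":45,"ty":0,"tz":0,"ax":0,"ay":0,"az":0,"jaw":0},{"tx":45,"ty":0,"tz":0,"ax":0,"ay":0,"az":0,"jaw":0},{"tx":45,"ty":0,"tz":0,"ax":0,"ay":0,"az":0,"jaw":0},{"tx":0,"ty":0,"tz":0,"ax":0,"ay":0,"az":0,"jaw":0}]'
python3 - <<'E'
from h import *
to(*W(MAG,-82,-1),31,MAG[2])
E
```

```text
time_s: 24.25
eef_pos: [638.4, -180.2, 42.1]
ee_rot: [0.004, 0.033, 0.999, -0.001]
force: [18.0, -0.3, -2.5]
grip_width: -0.002
grip_force: 8.6
time_s: 24.88
eef_pos: [660.7, -184.4, 144.9]
ee_rot: [0.002, 0.034, 0.999, -0.001]
force: [0.2, -0.3, -0.8]
grip_width: 0.421
grip_force: 0.0
time_s: 25.5
eef_pos: [477.2, -170.9, 140.9]
ee_rot: [-0.002, 0.034, 0.999, 0.001]
force: [0.5, -0.4, 0.2]
grip_width: 0.501
grip_force: 0.0
at [ 477.2 -170.9  140.9] psi -3.95 shift [ -6.3  -2.3 109.9] az -0.0009 F [ 0.5 -0.4  0.2] w 42.6 gf 0.0 t 25.5 tilt [0.004 0.002]
```

```bash

python3 -m jog '[{"tx":-3,"ty":-2,"tz":50,"ax":0,"ay":0,"az":0,"jaw":0},{"tx":0,"ty":0,"tz":40,"ax":0,"ay":0,"az":0,"jaw":0},{"tx":0,"ty":0,"tz":20,"ax":0,"ay":0,"az":0,"jaw":0},{"tx":0,"ty":0,"tz":0,"ax":0,"ay":0,"az":0,"jaw":0}]'
python3 -m jog '[{"tx":0,"ty":0,"tz":0,"ax":0,"ay":0,"az":0,"jaw":1},{"tx":0,"ty":0,"tz":0,"ax":0,"ay":0,"az":0,"jaw":1},{"tx":0,"ty":0,"tz":0,"ax":0,"ay":0,"az":0,"jaw":1},{"tx":0,"ty":0,"tz":0,"ax":0,"ay":0,"az":0,"jaw":1}]' 50
python3 -c "
from h import *
to(*W(MAG,-31,0),29,MAG[2])"
```

```text
time_s: 26.0
eef_pos: [482.5, -173.4, 30.1]
ee_rot: [-0.002, 0.034, 0.999, 0.001]
force: [-0.2, -0.0, 0.8]
grip_width: 0.5
grip_force: 0.0
time_s: 26.5
eef_pos: [483.6, -174.1, 32.3]
ee_rot: [0.001, 0.034, 0.999, -0.0]
force: [-0.1, 0.3, 4.8]
grip_width: 0.179
grip_force: 49.1
at [ 483.6 -174.1   32.3] psi -3.88 shift [-50.2   1.7   3.4] az 0.0003 F [-0.1  0.3  4.8] w 15.2 gf 49.1 t 26.5 tilt [-0.001 -0.001]
```

```bash

python3 -m jog '[{"tx":15,"ty":0,"tz":0,"ax":0,"ay":0,"az":0,"jaw":1},{"tx":20,"ty":0,"tz":0,"ax":0,"ay":0,"az":0,"jaw":1},{"tx":20,"ty":0,"tz":0,"ax":0,"ay":0,"az":0,"jaw":1},{"tx":20,"ty":0,"tz":0,"ax":0,"ay":0,"az":0,"jaw":1},{"tx":0,"ty":0,"tz":0,"ax":0,"ay":0,"az":0,"jaw":1}]'
python3 -m jog '[{"tx":0,"ty":0,"tz":-20,"ax":0,"ay":0,"az":0,"jaw":1},{"tx":0,"ty":0,"tz":-40,"ax":0,"ay":0,"az":0,"jaw":1},{"tx":0,"ty":0,"tz":-30,"ax":0,"ay":0,"az":-0.09,"jaw":1},{"tx":0,"ty":0,"tz":0,"ax":0,"ay":0,"az":-0.0915,"jaw":1},{"tx":0,"ty":0,"tz":0,"ax":0,"ay":0,"az":0,"jaw":1}]'
python3 - <<'E'
from h import *
to(*W(CAS,-94,0),14,CAS[2])
E
```

```text
time_s: 27.12
eef_pos: [407.5, -168.7, 31.5]
ee_rot: [-0.0, 0.034, 0.999, 0.0]
force: [0.5, -0.6, -0.1]
grip_width: 0.175
grip_force: 48.8
time_s: 27.75
eef_pos: [408.9, -168.9, 121.8]
ee_rot: [0.0, -0.057, 0.998, -0.0]
force: [0.3, 0.3, 0.7]
grip_width: 0.179
grip_force: 48.8
at [ 408.9 -168.9  121.8] psi 6.48 shift [-31.6 281.  107.7] az -0.0004 F [0.3 0.3 0.7] w 15.2 gf 48.8 t 27.8 tilt [-0. -0.]
```

```bash

python3 -m jog '[{"tx":-6,"ty":56,"tz":0,"ax":0,"ay":0,"az":0,"jaw":1},{"tx":-6,"ty":56,"tz":0,"ax":0,"ay":0,"az":0,"jaw":1},{"tx":-6,"ty":56,"tz":0,"ax":0,"ay":0,"az":0,"jaw":1},{"tx":-6,"ty":56,"tz":0,"ax":0,"ay":0,"az":0,"jaw":1},{"tx":-7.6,"ty":57,"tz":0,"ax":0,"ay":0,"az":0,"jaw":1}]'
python3 -m jog '[{"tx":0,"ty":0,"tz":50,"ax":0,"ay":0,"az":0,"jaw":1},{"tx":0,"ty":0,"tz":35,"ax":0,"ay":0,"az":0,"jaw":1},{"tx":0,"ty":0,"tz":20,"ax":0,"ay":0,"az":0,"jaw":1},{"tx":0,"ty":0,"tz":0,"ax":0,"ay":0,"az":0,"jaw":1},{"tx":0,"ty":0,"tz":0,"ax":0,"ay":0,"az":0,"jaw":1}]'
python3 - <<'E'
from h import *
to(*W(CAS,-94,0),10,CAS[2])
E
```

```text
time_s: 28.38
eef_pos: [407.8, 115.9, 121.4]
ee_rot: [-0.0, -0.056, 0.998, -0.0]
force: [1.0, -0.2, 0.2]
grip_width: 0.177
grip_force: 48.9
time_s: 29.0
eef_pos: [408.4, 114.0, 17.2]
ee_rot: [0.0, -0.056, 0.998, -0.0]
force: [0.3, 0.0, 0.4]
grip_width: 0.178
grip_force: 48.9
at [408.4 114.   17.2] psi 6.47 shift [-0.2 -0.2  7.2] az -0.0005 F [0.3 0.  0.4] w 15.1 gf 48.9 t 29.0 tilt [-0.001 -0.   ]
```

```bash

python3 -m jog '[{"tx":0,"ty":-0.2,"tz":3,"ax":0,"ay":0,"az":0,"jaw":1},{"tx":0,"ty":0,"tz":2.5,"ax":0,"ay":0,"az":0,"jaw":1},{"tx":0,"ty":0,"tz":1,"ax":0,"ay":0,"az":0,"jaw":1},{"tx":0,"ty":0,"tz":0.7,"ax":0,"ay":0,"az":0,"jaw":1},{"tx":0,"ty":0,"tz":0,"ax":0,"ay":0,"az":0,"jaw":1}]'
python3 - <<'E'
from h import *
to(*W(CAS,-94,0),10,CAS[2])
E
```

```text
time_s: 29.62
eef_pos: [408.1, 113.7, 10.5]
ee_rot: [0.0, -0.057, 0.998, -0.0]
force: [-6.0, -0.3, 19.6]
grip_width: 0.18
grip_force: 52.1
at [408.1 113.7  10.5] psi 6.52 shift [-0.5  0.1  0.5] az 0.0004 F [-6.  -0.3 19.6] w 15.3 gf 52.1 t 29.6 tilt [-0.001 -0.   ]
```

```bash

python3 -m jog '[{"tx":0,"ty":0,"tz":-0.8,"ax":0,"ay":0,"az":0,"jaw":0.4},{"tx":0,"ty":0,"tz":0,"ax":0,"ay":0,"az":0,"jaw":0.2},{"tx":0,"ty":0,"tz":0,"ax":0,"ay":0,"az":0,"jaw":0},{"tx":0,"ty":0,"tz":-40,"ax":0,"ay":0,"az":0,"jaw":0},{"tx":0,"ty":0,"tz":-50,"ax":0,"ay":0,"az":0,"jaw":-0.4}]'
python3 -m jog '[{"tx":10,"ty":0,"tz":0,"ax":0,"ay":0,"az":0,"jaw":-0.4},{"tx":0,"ty":0,"tz":0,"ax":0,"ay":0,"az":0,"jaw":-0.4}]'
cat >> h.py <<'E'
def dishc(c,p):
    u,v=np.meshgrid(range(512),range(384));P=cloud(c);z=P[...,2]
    m=(np.hypot(u-p[0],v-p[1])<15)&(z>10)&(z<22);q=P[m];return m.sum(),(q.mean(0)-[1,1.7,0]).round(1),np.ptp(q,0).round()
E
python3 - <<'E'
from h import *
c,o=dishes()
for q in o: print(q,dishc(c,q[1]))
save(c,"t6.png",(150,180,370,310),3.5)
to(445,-127,50,CAS[2]);to(443,-217.6,50,CAS[2])
E
```

```text
time_s: 30.25
eef_pos: [407.2, 113.7, 100.7]
ee_rot: [-0.001, -0.057, 0.998, 0.0]
force: [0.2, -0.2, 0.8]
grip_width: 0.689
grip_force: 0.0
time_s: 30.5
eef_pos: [397.0, 112.6, 99.6]
ee_rot: [-0.001, -0.057, 0.998, 0.0]
force: [1.1, 0.1, 0.8]
grip_width: 0.701
grip_force: 0.0
(0.6, [287.0, 201.0], [598.7, -90.9], [94, 56, 106]) (np.int64(119), array([593.7, -87.6,  15.3]), array([28., 31., 12.]))
(0.52, [301.0, 262.0], [443.0, -125.9], [148, 142, 135]) (np.int64(126), array([ 445.1, -127. ,   15.7]), array([30., 30., 11.]))
(0.51, [339.0, 263.0], [440.0, -223.1], [150, 144, 137]) (np.int64(124), array([ 442.7, -217.4,   15.4]), array([30., 30., 10.]))
(0.51, [280.0, 229.0], [526.1, -73.6], [43, 40, 38]) (np.int64(119), array([524.3, -71.7,  15.6]), array([28., 28., 10.]))
at [397.4 112.6  99.3] psi 6.5 shift [ -20.2 -243.4   49.2] az 0.0001 F [-0.6  0.1  0.5] w 59.6 gf 0.0 t 30.6 tilt [0.002 0.   ]
at [397.4 112.6  99.3] psi 6.5 shift [  -7.9 -333.2   49.2] az 0.0001 F [-0.6  0.1  0.5] w 59.6 gf 0.0 t 30.6 tilt [0.002 0.   ]
```

View pics/t6.png

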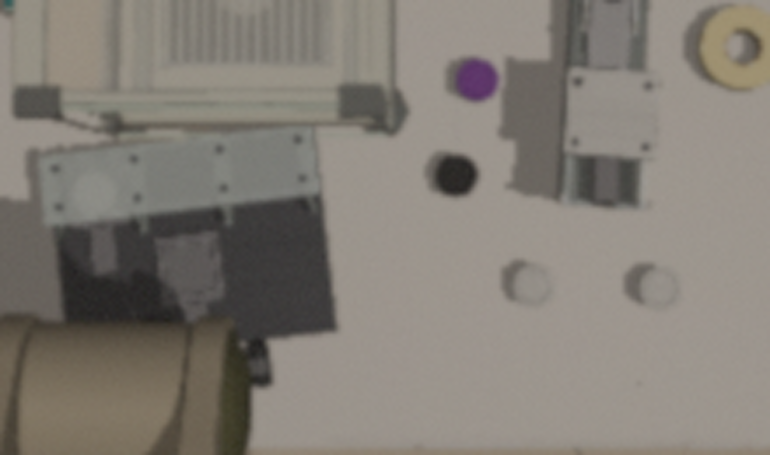

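```bash

python3 -m jog '[{"tx":-4,"ty":-49,"tz":0,"ax":0,"ay":0,"az":0,"jaw":-0.4},{"tx":-4,"ty":-49,"tz":0,"ax":0,"ay":0,"az":0,"jaw":-0.4},{"tx":-4,"ty":-49,"tz":0,"ax":0,"ay":0,"az":0,"jaw":-0.4},{"tx":-4,"ty":-49,"tz":0,"ax":0,"ay":0,"az":0,"jaw":-0.4},{"tx":-4.2,"ty":-47.4,"tz":0,"ax":0,"ay":0,"az":0,"jaw":-0.4}]'
python3 -m jog '[{"tx":0,"ty":0,"tz":50,"ax":0,"ay":0,"az":0,"jaw":-0.4},{"tx":0,"ty":0,"tz":30,"ax":0,"ay":0,"az":0,"jaw":-0.4},{"tx":0,"ty":0,"tz":12,"ax":0,"ay":0,"az":0,"jaw":-0.4},{"tx":0,"ty":0,"tz":0,"ax":0,"ay":0,"az":0,"jaw":-0.4}]'
python3 -m jog '[{"tx":0,"ty":0,"tz":0,"ax":0,"ay":0,"az":0,"jaw":0},{"tx":0,"ty":0,"tz":0,"ax":0,"ay":0,"az":0,"jaw":1},{"tx":0,"ty":0,"tz":0,"ax":0,"ay":0,"az":0,"jaw":1},{"tx":0,"ty":0,"tz":0,"ax":0,"ay":0,"az":0,"jaw":1},{"tx":0,"ty":0,"tz":0,"ax":0,"ay":0,"az":0,"jaw":1}]' 50
python3 - <<'E'
from h import *
to(445.1,-127,60,CAS[2])
E
```

```text
time_s: 31.22
eef_pos: [445.5, -128.6, 99.1]
ee_rot: [-0.001, -0.057, 0.998, 0.001]
force: [1.2, -0.4, 0.3]
grip_width: 0.698
grip_force: 0.0
time_s: 31.72
eef_pos: [445.5, -126.8, 7.7]
ee_rot: [-0.001, -0.057, 0.998, 0.0]
force: [-0.2, 0.0, 0.3]
grip_width: 0.701
grip_force: 0.0
time_s: 32.35
eef_pos: [446.2, -127.2, 9.5]
ee_rot: [0.001, -0.057, 0.998, -0.001]
force: [-1.3, 2.0, 8.2]
grip_width: 0.336
grip_force: 48.7
at [ 446.2 -127.2    9.5] psi 6.53 shift [  1.    0.2 -50.5] az 0.0004 F [-1.3  2.   8.2] w 28.6 gf 48.7 t 32.4 tilt [-0.002 -0.001]
```

```bash

python3 -m jog '[{"tx":0,"ty":0,"tz":-40,"ax":0,"ay":0,"az":0,"jaw":1},{"tx":0,"ty":0,"tz":-50,"ax":0,"ay":0,"az":0,"jaw":1},{"tx":-8,"ty":49,"tz":0,"ax":0,"ay":0,"az":0,"jaw":1},{"tx":-8,"ty":49,"tz":0,"ax":0,"ay":0,"az":0,"jaw":1},{"tx":-8,"ty":49,"tz":0,"ax":0,"ay":0,"az":0,"jaw":1}]'
python3 -m jog '[{"tx":-8,"ty":49,"tz":0,"ax":0,"ay":0,"az":0,"jaw":1},{"tx":-7.8,"ty":47.7,"tz":0,"ax":0,"ay":0,"az":0,"jaw":1},{"tx":0,"ty":0,"tz":40,"ax":0,"ay":0,"az":0,"jaw":1},{"tx":0,"ty":0,"tz":25,"ax":0,"ay":0,"az":0,"jaw":1},{"tx":0,"ty":0,"tz":0,"ax":0,"ay":0,"az":0,"jaw":1}]'
python3 - <<'E'
from h import *
to(458.2,119.4,18,CAS[2])
E
```

```text
time_s: 32.98
eef_pos: [452.9, 23.3, 99.1]
ee_rot: [0.001, -0.057, 0.998, -0.0]
force: [0.2, -0.2, -0.4]
grip_width: 0.338
grip_force: 49.4
time_s: 33.6
eef_pos: [456.8, 119.8, 32.6]
ee_rot: [-0.001, -0.057, 0.998, 0.0]
force: [0.6, 0.5, -0.2]
grip_width: 0.335
grip_force: 49.5
at [456.8 119.8  32.6] psi 6.53 shift [-1.4 -0.6 14.6] az 0.0005 F [ 0.6  0.5 -0.2] w 28.5 gf 49.5 t 33.6 tilt [0.002 0.   ]
```

```bash

python3 -m jog '[{"tx":-0.8,"ty":-0.6,"tz":8,"ax":0,"ay":0,"az":0,"jaw":1},{"tx":0,"ty":0,"tz":2,"ax":0,"ay":0,"az":0,"jaw":1},{"tx":0,"ty":0,"tz":0,"ax":0,"ay":0,"az":0,"jaw":1},{"tx":0,"ty":0,"tz":0,"ax":0,"ay":0,"az":0,"jaw":1}]'
python3 - <<'E'
from h import *
to(458.2,119.4,18,CAS[2])
E
```

```text
time_s: 34.1
eef_pos: [458.6, 119.2, 23.5]
ee_rot: [0.0, -0.057, 0.998, -0.0]
force: [0.2, 0.2, 0.4]
grip_width: 0.338
grip_force: 49.5
at [458.6 119.2  23.5] psi 6.51 shift [0.4 0.3 5.5] az 0.0002 F [0.2 0.2 0.4] w 28.7 gf 49.5 t 34.1 tilt [-0.001 -0.   ]
```

```bash

python3 -m jog '[{"tx":0.5,"ty":0.2,"tz":2,"ax":0,"ay":0,"az":0,"jaw":1},{"tx":0,"ty":0,"tz":1.5,"ax":0,"ay":0,"az":0,"jaw":1},{"tx":0,"ty":0,"tz":0,"ax":0,"ay":0,"az":0,"jaw":1}]'
python3 -m jog '[{"tx":0,"ty":0,"tz":1,"ax":0,"ay":0,"az":0,"jaw":1},{"tx":0,"ty":0,"tz":0.7,"ax":0,"ay":0,"az":0,"jaw":1},{"tx":0,"ty":0,"tz":0,"ax":0,"ay":0,"az":0,"jaw":1}]'
python3 - <<'E'
from h import *
to(458.2,119.4,18,CAS[2])
E
```

```text
time_s: 34.48
eef_pos: [457.8, 119.4, 19.6]
ee_rot: [-0.0, -0.057, 0.998, 0.0]
force: [-0.2, -0.3, -0.2]
grip_width: 0.342
grip_force: 49.5
time_s: 34.85
eef_pos: [457.9, 119.4, 18.5]
ee_rot: [0.0, -0.057, 0.998, -0.0]
force: [-3.4, -0.5, 7.6]
grip_width: 0.34
grip_force: 50.4
at [457.9 119.4  18.5] psi 6.52 shift [-0.3  0.   0.5] az 0.0003 F [-3.4 -0.5  7.6] w 28.9 gf 50.4 t 34.9 tilt [-0. -0.]
```

```bash

python3 -m jog '[{"tx":0,"ty":0,"tz":-0.3,"ax":0,"ay":0,"az":0,"jaw":0.2},{"tx":0,"ty":0,"tz":0,"ax":0,"ay":0,"az":0,"jaw":0},{"tx":0,"ty":0,"tz":0,"ax":0,"ay":0,"az":0,"jaw":-0.1},{"tx":0,"ty":0,"tz":-30,"ax":0,"ay":0,"az":0,"jaw":-0.1},{"tx":0,"ty":0,"tz":-30,"ax":0,"ay":0,"az":0,"jaw":-0.1}]'
python3 -m jog '[{"tx":53,"ty":0,"tz":0,"ax":0,"ay":0,"az":0,"jaw":0},{"tx":0,"ty":0,"tz":0,"ax":0,"ay":0,"az":0,"jaw":0},{"tx":0,"ty":0,"tz":0,"ax":0,"ay":0,"az":0,"jaw":0}]'
python3 - <<'E'
from h import *
to(*W(CAS,-97,0),10,CAS[2])
c=capture("scene");p=np.array(proj(c,[*W(CAS,-44,0),20])).astype(int);save(c,"s7.png",(p[0]-55,p[1]-55,p[0]+55,p[1]+55),4)
E
```

```text
time_s: 35.48
eef_pos: [457.6, 119.3, 78.9]
ee_rot: [-0.0, -0.057, 0.998, 0.0]
force: [0.4, 0.7, 0.4]
grip_width: 0.543
grip_force: 0.0
time_s: 35.85
eef_pos: [405.9, 113.3, 78.6]
ee_rot: [0.001, -0.057, 0.998, -0.0]
force: [0.2, -0.1, -0.6]
grip_width: 0.501
grip_force: 0.0
at [405.9 113.3  78.6] psi 6.5 shift [ 0.4  0.3 68.6] az 0.0001 F [ 0.2 -0.1 -0.6] w 42.6 gf 0.0 t 35.9 tilt [-0.001 -0.   ]
```

View pics/s7.png

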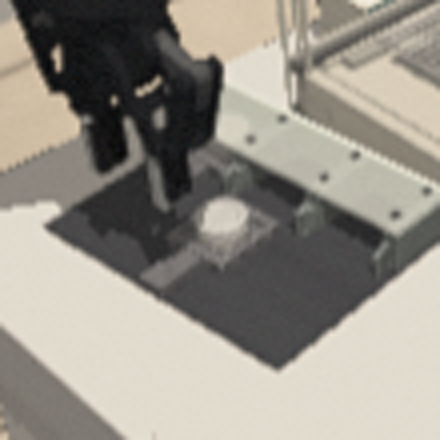

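Dish sits flat in the pocket (222,218). Next I grip the tongue and slide it home.

```bash

python3 -m jog '[{"tx":0.4,"ty":0.2,"tz":40,"ax":0,"ay":0,"az":0,"jaw":0},{"tx":0,"ty":0,"tz":20,"ax":0,"ay":0,"az":0,"jaw":0},{"tx":0,"ty":0,"tz":7.5,"ax":0,"ay":0,"az":0,"jaw":0},{"tx":0,"ty":0,"tz":0,"ax":0,"ay":0,"az":0,"jaw":0}]'
python3 -m jog '[{"tx":0,"ty":0,"tz":0,"ax":0,"ay":0,"az":0,"jaw":1},{"tx":0,"ty":0,"tz":0,"ax":0,"ay":0,"az":0,"jaw":1},{"tx":0,"ty":0,"tz":0,"ax":0,"ay":0,"az":0,"jaw":1},{"tx":0,"ty":0,"tz":0,"ax":0,"ay":0,"az":0,"jaw":1}]' 30
python3 -m jog '[{"tx":-6,"ty":0,"tz":0,"ax":0,"ay":0,"az":0,"jaw":1},{"tx":-8,"ty":0,"tz":0,"ax":0,"ay":0,"az":0,"jaw":1},{"tx":-8,"ty":0,"tz":0,"ax":0,"ay":0,"az":0,"jaw":1},{"tx":-8,"ty":0,"tz":0,"ax":0,"ay":0,"az":0,"jaw":1}]'
python3 - <<'E'
from h import *
to(*W(CAS,-33,0),10,CAS[2])
E
```

```text
time_s: 36.4
eef_pos: [405.3, 113.5, 10.8]
ee_rot: [-0.0, -0.057, 0.998, -0.0]
force: [0.2, 0.1, -0.5]
grip_width: 0.498
grip_force: 0.0
time_s: 36.9
eef_pos: [405.4, 113.5, 11.5]
ee_rot: [0.001, -0.057, 0.998, -0.0]
force: [-1.4, 0.2, 6.6]
grip_width: 0.185
grip_force: 29.4
time_s: 37.4
eef_pos: [434.2, 116.9, 11.5]
ee_rot: [-0.001, -0.057, 0.998, -0.0]
force: [-5.7, -0.3, 11.5]
grip_width: 0.181
grip_force: 30.5
at [434.2 116.9  11.5] psi 6.53 shift [-35.3  -0.2   1.4] az 0.0005 F [-5.7 -0.3 11.5] w 15.4 gf 30.5 t 37.4 tilt [0.002 0.   ]
```

```bash

python3 -m jog '[{"tx":-6,"ty":0,"tz":0,"ax":0,"ay":0,"az":0,"jaw":1},{"tx":-6,"ty":0,"tz":0,"ax":0,"ay":0,"az":0,"jaw":1},{"tx":-6,"ty":0,"tz":0,"ax":0,"ay":0,"az":0,"jaw":1},{"tx":-6,"ty":0,"tz":0,"ax":0,"ay":0,"az":0,"jaw":1},{"tx":0,"ty":0,"tz":0,"ax":0,"ay":0,"az":0,"jaw":1}]'
python3 -m jog '[{"tx":-4,"ty":0,"tz":0,"ax":0,"ay":0,"az":0,"jaw":1},{"tx":-4,"ty":0,"tz":0,"ax":0,"ay":0,"az":0,"jaw":1},{"tx":-2.5,"ty":0,"tz":0,"ax":0,"ay":0,"az":0,"jaw":1},{"tx":0,"ty":0,"tz":0,"ax":0,"ay":0,"az":0,"jaw":1}]'
python3 - <<'E'
from h import *
to(*W(CAS,-33,0),10,CAS[2])
E
```

```text
time_s: 38.02
eef_pos: [458.9, 119.7, 11.5]
ee_rot: [0.001, -0.057, 0.998, -0.0]
force: [-1.6, 0.7, 6.1]
grip_width: 0.184
grip_force: 29.5
time_s: 38.52
eef_pos: [468.2, 120.8, 11.5]
ee_rot: [-0.001, -0.057, 0.998, -0.0]
force: [-6.0, -1.6, 11.1]
grip_width: 0.187
grip_force: 30.3
at [468.2 120.8  11.5] psi 6.54 shift [-1.  -0.2  1.5] az 0.0006 F [-6.  -1.6 11.1] w 15.9 gf 30.3 t 38.5 tilt [ 0.002 -0.   ]
```

```bash

python3 -m jog '[{"tx":-1.2,"ty":0,"tz":0,"ax":0,"ay":0,"az":0,"jaw":1},{"tx":-1.2,"ty":0,"tz":0,"ax":0,"ay":0,"az":0,"jaw":1},{"tx":0,"ty":0,"tz":0,"ax":0,"ay":0,"az":0,"jaw":1}]'
python3 - <<'E'
from h import *
to(*W(CAS,-33,0),10,CAS[2])
E
```

```text
time_s: 38.9
eef_pos: [468.4, 120.9, 11.3]
ee_rot: [-0.004, -0.057, 0.998, -0.0]
force: [-15.7, -3.4, 19.9]
grip_width: 0.188
grip_force: 32.1
at [468.4 120.9  11.3] psi 6.56 shift [-0.8 -0.2  1.3] az 0.0011 F [-15.7  -3.4  19.9] w 16.0 gf 32.1 t 38.9 tilt [0.007 0.   ]
```

```bash

python3 -m jog '[{"tx":2.5,"ty":0,"tz":-0.5,"ax":0,"ay":0,"az":0,"jaw":0.4},{"tx":0,"ty":0,"tz":0,"ax":0,"ay":0,"az":0,"jaw":0.1},{"tx":0,"ty":0,"tz":0,"ax":0,"ay":0,"az":0,"jaw":0},{"tx":0,"ty":0,"tz":-40,"ax":0,"ay":0,"az":0,"jaw":0},{"tx":20,"ty":0,"tz":-50,"ax":0,"ay":0,"az":0,"jaw":0}]'
python3 -m jog '[{"tx":10,"ty":-40,"tz":-40,"ax":0,"ay":0,"az":0,"jaw":1},{"tx":0,"ty":-60,"tz":0,"ax":0,"ay":0,"az":0,"jaw":1},{"tx":0,"ty":-60,"tz":0,"ax":0,"ay":0,"az":0,"jaw":1},{"tx":-20,"ty":-50,"tz":0,"ax":0,"ay":0,"az":0.09,"jaw":1},{"tx":-50,"ty":-30,"tz":0,"ax":0,"ay":0,"az":0.0915,"jaw":1}]'
python3 -m jog '[{"tx":0,"ty":0,"tz":0,"ax":0,"ay":0,"az":0,"jaw":1}]'
python3 - <<'E'
from h import *
to(*W(MAG,113,0),42,MAG[2])
E
```

```text
time_s: 39.52
eef_pos: [449.0, 118.4, 101.9]
ee_rot: [-0.0, -0.057, 0.998, 0.0]
force: [0.7, -0.1, 0.6]
grip_width: 0.5
grip_force: 0.0
time_s: 40.15
eef_pos: [533.8, -120.3, 141.7]
ee_rot: [0.0, 0.037, 0.999, -0.0]
force: [0.7, 0.5, 0.4]
grip_width: 0.005
grip_force: 0.0
time_s: 40.28
eef_pos: [535.1, -119.9, 140.3]
ee_rot: [0.0, 0.035, 0.999, -0.0]
force: [-1.0, 1.4, 0.2]
grip_width: 0.001
grip_force: 0.0
at [ 535.1 -119.9  140.3] psi -4.04 shift [-146.7  -55.6   98.4] az -0.0025 F [-1.   1.4  0.2] w 0.1 gf 0.0 t 40.3 tilt [-0. -0.]
```

```bash

python3 -m jog '[{"tx":-50,"ty":-19,"tz":0,"ax":0,"ay":0,"az":-0.0025,"jaw":1},{"tx":-50,"ty":-19,"tz":0,"ax":0,"ay":0,"az":0,"jaw":1},{"tx":-47,"ty":-18,"tz":0,"ax":0,"ay":0,"az":0,"jaw":1},{"tx":0,"ty":0,"tz":0,"ax":0,"ay":0,"az":0,"jaw":1}]'
python3 -m jog '[{"tx":0,"ty":0,"tz":40,"ax":0,"ay":0,"az":0,"jaw":1},{"tx":0,"ty":0,"tz":40,"ax":0,"ay":0,"az":0,"jaw":1},{"tx":0,"ty":0,"tz":19,"ax":0,"ay":0,"az":0,"jaw":1},{"tx":0,"ty":0,"tz":0,"ax":0,"ay":0,"az":0,"jaw":1}]'
python3 -m jog '[{"tx":10,"ty":0,"tz":0,"ax":0,"ay":0,"az":0,"jaw":1},{"tx":8,"ty":0,"tz":0,"ax":0,"ay":0,"az":0,"jaw":1},{"tx":6,"ty":0,"tz":0,"ax":0,"ay":0,"az":0,"jaw":1},{"tx":6,"ty":0,"tz":0,"ax":0,"ay":0,"az":0,"jaw":1},{"tx":3,"ty":0,"tz":0,"ax":0,"ay":0,"az":0,"jaw":1}]'
python3 - <<'E'
from h import *
to(*W(MAG,73,0),42,MAG[2])
E
```

```text
time_s: 40.78
eef_pos: [677.4, -183.8, 139.3]
ee_rot: [-0.001, 0.032, 0.999, 0.0]
force: [-0.2, 0.3, -0.8]
grip_width: 0.003
grip_force: 0.0
time_s: 41.28
eef_pos: [675.7, -182.8, 42.0]
ee_rot: [-0.001, 0.032, 0.999, 0.0]
force: [0.2, 0.2, 0.7]
grip_width: 0.001
grip_force: 0.0
time_s: 41.9
eef_pos: [643.5, -181.4, 42.9]
ee_rot: [0.001, 0.033, 0.999, -0.0]
force: [3.4, 0.3, 1.8]
grip_width: -0.001
grip_force: 1.7
at [ 643.5 -181.4   42.9] psi -3.75 shift [ 5.7 -2.   0.9] az 0.0027 F [3.4 0.3 1.8] w -0.1 gf 1.7 t 41.9 tilt [-0.001 -0.   ]
```

```bash

python3 -m jog '[{"tx":3,"ty":0,"tz":0,"ax":0,"ay":0,"az":0,"jaw":1},{"tx":3,"ty":0,"tz":0,"ax":0,"ay":0,"az":0,"jaw":1},{"tx":1.3,"ty":0,"tz":0,"ax":0,"ay":0,"az":0,"jaw":1},{"tx":0,"ty":0,"tz":0,"ax":0,"ay":0,"az":0,"jaw":1}]'
python3 -m jog '[{"tx":-20,"ty":-1,"tz":0,"ax":0,"ay":0,"az":0,"jaw":1},{"tx":-24,"ty":-1,"tz":0,"ax":0,"ay":0,"az":0.0027,"jaw":1},{"tx":0,"ty":0,"tz":-50,"ax":0,"ay":0,"az":0,"jaw":1},{"tx":0,"ty":0,"tz":-50,"ax":0,"ay":0,"az":0,"jaw":0},{"tx":20,"ty":0,"tz":0,"ax":0,"ay":0,"az":0,"jaw":0}]'
python3 -m jog '[{"tx":45,"ty":0,"tz":0,"ax":0,"ay":0,"az":0,"jaw":0},{"tx":45,"ty":0,"tz":0,"ax":0,"ay":0,"az":0,"jaw":0},{"tx":45,"ty":0,"tz":0,"ax":0,"ay":0,"az":0,"jaw":0},{"tx":45,"ty":0,"tz":0,"ax":0,"ay":0,"az":0,"jaw":0},{"tx":0,"ty":0,"tz":0,"ax":0,"ay":0,"az":0,"jaw":0}]'
python3 - <<'E'
from h import *
to(*W(MAG,-82,-1),31,MAG[2])
E
```

```text
time_s: 42.4
eef_pos: [638.4, -181.0, 42.8]
ee_rot: [0.003, 0.033, 0.999, -0.001]
force: [15.8, -1.0, -1.6]
grip_width: 0.0
grip_force: 8.0
time_s: 43.02
eef_pos: [661.0, -184.9, 145.8]
ee_rot: [0.002, 0.034, 0.999, -0.001]
force: [-0.3, 0.4, 0.5]
grip_width: 0.42
grip_force: 0.0
time_s: 43.65
eef_pos: [477.5, -171.3, 141.7]
ee_rot: [-0.002, 0.035, 0.999, 0.001]
force: [1.8, -0.1, 0.2]
grip_width: 0.502
grip_force: 0.0
at [ 477.5 -171.3  141.7] psi -3.96 shift [ -6.   -1.9 110.7] az -0.001 F [ 1.8 -0.1  0.2] w 42.7 gf 0.0 t 43.6 tilt [0.004 0.001]
```

```bash

python3 -m jog '[{"tx":-3,"ty":-1.7,"tz":50,"ax":0,"ay":0,"az":0,"jaw":0},{"tx":0,"ty":0,"tz":40,"ax":0,"ay":0,"az":0,"jaw":0},{"tx":0,"ty":0,"tz":21,"ax":0,"ay":0,"az":0,"jaw":0},{"tx":0,"ty":0,"tz":0,"ax":0,"ay":0,"az":0,"jaw":0}]'
python3 -m jog '[{"tx":0,"ty":0,"tz":0,"ax":0,"ay":0,"az":0,"jaw":1},{"tx":0,"ty":0,"tz":0,"ax":0,"ay":0,"az":0,"jaw":1},{"tx":0,"ty":0,"tz":0,"ax":0,"ay":0,"az":0,"jaw":1},{"tx":0,"ty":0,"tz":0,"ax":0,"ay":0,"az":0,"jaw":1}]' 50
python3 -c "
from h import *
to(*W(MAG,-31,0),29,MAG[2])"
```

```text
time_s: 44.15
eef_pos: [482.7, -173.5, 29.8]
ee_rot: [-0.002, 0.034, 0.999, 0.001]
force: [-0.0, 0.1, 1.0]
grip_width: 0.497
grip_force: 0.0
time_s: 44.65
eef_pos: [483.8, -174.2, 32.0]
ee_rot: [0.001, 0.034, 0.999, -0.0]
force: [0.2, 0.7, 5.0]
grip_width: 0.178
grip_force: 49.1
at [ 483.8 -174.2   32. ] psi -3.9 shift [-50.1   1.7   3.1] az 0.0001 F [0.2 0.7 5. ] w 15.1 gf 49.1 t 44.6 tilt [-0.002 -0.001]
```

```bash

python3 -m jog '[{"tx":15,"ty":0,"tz":0,"ax":0,"ay":0,"az":0,"jaw":1},{"tx":20,"ty":0,"tz":0,"ax":0,"ay":0,"az":0,"jaw":1},{"tx":20,"ty":0,"tz":0,"ax":0,"ay":0,"az":0,"jaw":1},{"tx":20,"ty":0,"tz":0,"ax":0,"ay":0,"az":0,"jaw":1},{"tx":0,"ty":0,"tz":0,"ax":0,"ay":0,"az":0,"jaw":1}]'
python3 -m jog '[{"tx":0,"ty":0,"tz":-20,"ax":0,"ay":0,"az":0,"jaw":1},{"tx":0,"ty":0,"tz":-40,"ax":0,"ay":0,"az":0,"jaw":1},{"tx":0,"ty":0,"tz":-30,"ax":0,"ay":0,"az":-0.09,"jaw":1},{"tx":0,"ty":0,"tz":0,"ax":0,"ay":0,"az":-0.0915,"jaw":1},{"tx":0,"ty":0,"tz":0,"ax":0,"ay":0,"az":0,"jaw":1}]'
python3 - <<'E'
from h import *
to(*W(CAS,-94,-62),14,CAS[2])
E
```

```text
time_s: 45.28
eef_pos: [407.6, -168.6, 31.2]
ee_rot: [-0.0, 0.034, 0.999, 0.0]
force: [0.3, 0.3, -0.2]
grip_width: 0.18
grip_force: 48.8
time_s: 45.9
eef_pos: [408.9, -168.9, 121.5]
ee_rot: [0.0, -0.056, 0.998, -0.0]
force: [-0.7, 0.5, -1.1]
grip_width: 0.18
grip_force: 48.8
at [ 408.9 -168.9  121.5] psi 6.47 shift [-31.5 219.  107.4] az -0.0005 F [-0.7  0.5 -1.1] w 15.3 gf 48.8 t 45.9 tilt [-0. -0.]
```

```bash

python3 -m jog '[{"tx":-8,"ty":55,"tz":0,"ax":0,"ay":0,"az":0,"jaw":1},{"tx":-8,"ty":55,"tz":0,"ax":0,"ay":0,"az":0,"jaw":1},{"tx":-8,"ty":55,"tz":0,"ax":0,"ay":0,"az":0,"jaw":1},{"tx":-7.5,"ty":54,"tz":0,"ax":0,"ay":0,"az":0,"jaw":1},{"tx":0,"ty":0,"tz":0,"ax":0,"ay":0,"az":0,"jaw":1}]'
python3 -m jog '[{"tx":0,"ty":0,"tz":50,"ax":0,"ay":0,"az":0,"jaw":1},{"tx":0,"ty":0,"tz":35,"ax":0,"ay":0,"az":0,"jaw":1},{"tx":0,"ty":0,"tz":20,"ax":0,"ay":0,"az":0,"jaw":1},{"tx":0,"ty":0,"tz":0,"ax":0,"ay":0,"az":0,"jaw":1},{"tx":0,"ty":0,"tz":0,"ax":0,"ay":0,"az":0,"jaw":1}]'
python3 - <<'E'
from h import *
to(*W(CAS,-94,-62),10,CAS[2])
E
```

```text
time_s: 46.52
eef_pos: [414.6, 55.3, 121.0]
ee_rot: [-0.0, -0.058, 0.998, 0.0]
force: [-0.8, 0.3, -0.5]
grip_width: 0.18
grip_force: 48.9
time_s: 47.15
eef_pos: [415.5, 51.9, 16.9]
ee_rot: [0.0, -0.056, 0.998, -0.0]
force: [0.8, 1.2, 0.1]
grip_width: 0.181
grip_force: 48.9
at [415.5  51.9  16.9] psi 6.44 shift [-0.2  0.3  6.9] az -0.0011 F [0.8 1.2 0.1] w 15.4 gf 48.9 t 47.1 tilt [-0.001 -0.   ]
```

```bash

python3 -m jog '[{"tx":0,"ty":0.2,"tz":3,"ax":0,"ay":0,"az":0,"jaw":1},{"tx":0,"ty":0,"tz":2.2,"ax":0,"ay":0,"az":0,"jaw":1},{"tx":0,"ty":0,"tz":1,"ax":0,"ay":0,"az":0,"jaw":1},{"tx":0,"ty":0,"tz":0.7,"ax":0,"ay":0,"az":0,"jaw":1},{"tx":0,"ty":0,"tz":0,"ax":0,"ay":0,"az":0,"jaw":1}]'
python3 - <<'E'
from h import *
to(*W(CAS,-94,-62),10,CAS[2])
E
python3 -m jog '[{"tx":0,"ty":0,"tz":-0.8,"ax":0,"ay":0,"az":0,"jaw":0.4},{"tx":0,"ty":0,"tz":0,"ax":0,"ay":0,"az":0,"jaw":0.2},{"tx":0,"ty":0,"tz":0,"ax":0,"ay":0,"az":0,"jaw":0},{"tx":0,"ty":0,"tz":-40,"ax":0,"ay":0,"az":0,"jaw":0},{"tx":0,"ty":0,"tz":-50,"ax":0,"ay":0,"az":0,"jaw":-0.4}]'
python3 -m jog '[{"tx":10,"ty":0,"tz":0,"ax":0,"ay":0,"az":0,"jaw":-0.4},{"tx":0,"ty":0,"tz":0,"ax":0,"ay":0,"az":0,"jaw":-0.4}]'
python3 - <<'E'
from h import *
c,o=dishes()
for q in o: print(q,dishc(c,q[1]))
print(dishc(c,(338,262)))
save(c,"t8.png",(150,180,370,310),3.5)
to(442.7,-217.4,50,CAS[2])
E
```

```text
time_s: 47.78
eef_pos: [415.0, 52.5, 10.3]
ee_rot: [0.0, -0.057, 0.998, -0.0]
force: [-5.9, -1.1, 17.3]
grip_width: 0.178
grip_force: 51.4
at [415.   52.5  10.3] psi 6.52 shift [-0.6 -0.3  0.3] az 0.0003 F [-5.9 -1.1 17.3] w 15.2 gf 51.4 t 47.8 tilt [-0. -0.]
time_s: 48.4
eef_pos: [414.3, 52.6, 100.7]
ee_rot: [-0.001, -0.057, 0.998, 0.0]
force: [0.5, -0.0, -0.1]
grip_width: 0.691
grip_force: 0.0
time_s: 48.65
eef_pos: [404.1, 51.5, 99.6]
ee_rot: [-0.001, -0.057, 0.998, 0.0]
force: [0.2, -0.7, 0.2]
grip_width: 0.705
grip_force: 0.0
(0.65, [286.0, 201.0], [598.5, -89.1], [93, 56, 105]) (np.int64(118), array([593.3, -88. ,  15.3]), array([29., 31., 11.]))
(0.54, [338.0, 266.0], [433.0, -219.1], [145, 140, 133]) (np.int64(125), array([ 443. , -217.7,   15.4]), array([30., 31., 11.]))
(np.int64(125), array([ 443. , -217.7,   15.4]), array([30., 31., 11.]))
at [404.5  51.4  99.3] psi 6.49 shift [  -7.7 -271.5   49.1] az -0.0001 F [ 0.2  0.7 -0.6] w 59.4 gf 0.0 t 48.8 tilt [0.002 0.001]
```

View pics/t8.png

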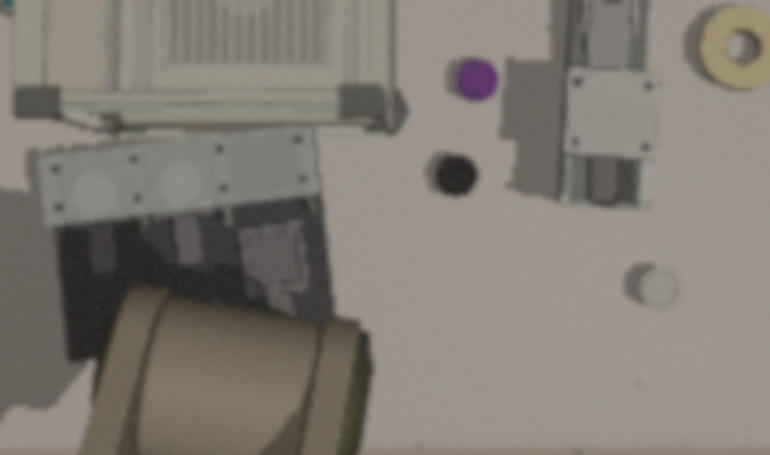

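```bash

python3 -m jog '[{"tx":-1.6,"ty":-55,"tz":0,"ax":0,"ay":0,"az":0,"jaw":-0.4},{"tx":-1.6,"ty":-55,"tz":0,"ax":0,"ay":0,"az":0,"jaw":-0.4},{"tx":-1.6,"ty":-55,"tz":0,"ax":0,"ay":0,"az":0,"jaw":-0.4},{"tx":-1.6,"ty":-55,"tz":0,"ax":0,"ay":0,"az":0,"jaw":-0.4},{"tx":-1.6,"ty":-51.8,"tz":0,"ax":0,"ay":0,"az":0,"jaw":-0.4}]'
python3 -m jog '[{"tx":0,"ty":0,"tz":50,"ax":0,"ay":0,"az":0,"jaw":-0.4},{"tx":0,"ty":0,"tz":30,"ax":0,"ay":0,"az":0,"jaw":-0.4},{"tx":0,"ty":0,"tz":12,"ax":0,"ay":0,"az":0,"jaw":-0.4},{"tx":0,"ty":0,"tz":0,"ax":0,"ay":0,"az":0,"jaw":-0.4}]'
python3 -m jog '[{"tx":0,"ty":0,"tz":0,"ax":0,"ay":0,"az":0,"jaw":0},{"tx":0,"ty":0,"tz":0,"ax":0,"ay":0,"az":0,"jaw":1},{"tx":0,"ty":0,"tz":0,"ax":0,"ay":0,"az":0,"jaw":1},{"tx":0,"ty":0,"tz":0,"ax":0,"ay":0,"az":0,"jaw":1},{"tx":0,"ty":0,"tz":0,"ax":0,"ay":0,"az":0,"jaw":1}]' 50
python3 - <<'E'
from h import *
to(443,-217.7,60,CAS[2]);x,y=W(CAS,-44.5,-61.7);print(x,y);to(x,y,99,CAS[2])
E
```

```text
time_s: 49.38
eef_pos: [443.5, -219.6, 99.0]
ee_rot: [-0.001, -0.056, 0.998, 0.001]
force: [0.7, 1.4, 0.1]
grip_width: 0.699
grip_force: 0.0
time_s: 49.88
eef_pos: [443.6, -217.6, 7.7]
ee_rot: [-0.001, -0.057, 0.998, 0.0]
force: [-0.4, 1.0, 0.2]
grip_width: 0.704
grip_force: 0.0
time_s: 50.5
eef_pos: [444.2, -218.0, 9.5]
ee_rot: [0.001, -0.057, 0.998, -0.001]
force: [-1.5, 1.3, 6.8]
grip_width: 0.34
grip_force: 48.8
at [ 444.2 -218.     9.5] psi 6.51 shift [  1.1   0.4 -50.5] az 0.0002 F [-1.5  1.3  6.8] w 28.9 gf 48.8 t 50.5 tilt [-0.001 -0.001]
464.77069071187174 58.159073492082705
at [ 444.2 -218.     9.5] psi 6.51 shift [-51.9 272.  -89.8] az 0.0002 F [-1.5  1.3  6.8] w 28.9 gf 48.8 t 50.5 tilt [-0.001 -0.001]
```

```bash

python3 -m jog '[{"tx":0,"ty":0,"tz":-40,"ax":0,"ay":0,"az":0,"jaw":1},{"tx":0,"ty":0,"tz":-50,"ax":0,"ay":0,"az":0,"jaw":1},{"tx":-10,"ty":55,"tz":0,"ax":0,"ay":0,"az":0,"jaw":1},{"tx":-10,"ty":55,"tz":0,"ax":0,"ay":0,"az":0,"jaw":1},{"tx":-10,"ty":55,"tz":0,"ax":0,"ay":0,"az":0,"jaw":1}]'
python3 -m jog '[{"tx":-10,"ty":55,"tz":0,"ax":0,"ay":0,"az":0,"jaw":1},{"tx":-11.9,"ty":52,"tz":0,"ax":0,"ay":0,"az":0,"jaw":1},{"tx":0,"ty":0,"tz":40,"ax":0,"ay":0,"az":0,"jaw":1},{"tx":0,"ty":0,"tz":32,"ax":0,"ay":0,"az":0,"jaw":1},{"tx":0,"ty":0,"tz":0,"ax":0,"ay":0,"az":0,"jaw":1}]'
python3 - <<'E'
from h import *
to(465,58.2,18.5,CAS[2])
E
```

```text
time_s: 51.12
eef_pos: [454.9, -48.9, 99.1]
ee_rot: [0.001, -0.056, 0.998, -0.0]
force: [0.5, 0.1, -1.5]
grip_width: 0.342
grip_force: 49.5
time_s: 51.75
eef_pos: [463.5, 58.6, 25.4]
ee_rot: [-0.002, -0.057, 0.998, 0.0]
force: [0.9, -0.3, -0.2]
grip_width: 0.339
grip_force: 49.6
at [463.5  58.6  25.4] psi 6.52 shift [-1.5 -0.6  6.9] az 0.0003 F [ 0.9 -0.3 -0.2] w 28.8 gf 49.6 t 51.8 tilt [0.003 0.001]
```

```bash

python3 -m jog '[{"tx":-0.2,"ty":-0.5,"tz":2,"ax":0,"ay":0,"az":0,"jaw":1},{"tx":0,"ty":0,"tz":0,"ax":0,"ay":0,"az":0,"jaw":1},{"tx":0,"ty":0,"tz":0,"ax":0,"ay":0,"az":0,"jaw":1}]'
python3 - <<'E'
from h import *
to(465,58.2,18.5,CAS[2])
E
```

```text
time_s: 52.12
eef_pos: [465.1, 57.8, 25.0]
ee_rot: [0.001, -0.057, 0.998, -0.0]
force: [0.2, 0.6, -1.5]
grip_width: 0.34
grip_force: 49.6
at [465.1  57.8  25. ] psi 6.49 shift [0.1 0.5 6.5] az -0.0002 F [ 0.2  0.6 -1.5] w 28.9 gf 49.6 t 52.1 tilt [-0.001 -0.   ]
```

```bash

python3 -m jog '[{"tx":0,"ty":0.4,"tz":2,"ax":0,"ay":0,"az":0,"jaw":1},{"tx":0,"ty":0,"tz":2,"ax":0,"ay":0,"az":0,"jaw":1},{"tx":0,"ty":0,"tz":1.3,"ax":0,"ay":0,"az":0,"jaw":1},{"tx":0,"ty":0,"tz":0,"ax":0,"ay":0,"az":0,"jaw":1}]'
python3 -m jog '[{"tx":0,"ty":0,"tz":1,"ax":0,"ay":0,"az":0,"jaw":1},{"tx":0,"ty":0,"tz":0.6,"ax":0,"ay":0,"az":0,"jaw":1},{"tx":0,"ty":0,"tz":0,"ax":0,"ay":0,"az":0,"jaw":1}]'
python3 - <<'E'
from h import *
to(465,58.2,18.5,CAS[2])
E
```

```text
time_s: 52.62
eef_pos: [464.6, 58.3, 18.8]
ee_rot: [-0.0, -0.057, 0.998, 0.0]
force: [-0.0, -0.2, -0.9]
grip_width: 0.335
grip_force: 49.7
time_s: 53.0
eef_pos: [464.7, 58.3, 18.4]
ee_rot: [0.0, -0.057, 0.998, -0.0]
force: [-5.5, -0.6, 16.8]
grip_width: 0.338
grip_force: 51.5
at [464.7  58.3  18.4] psi 6.52 shift [-0.3 -0.1 -0.1] az 0.0003 F [-5.5 -0.6 16.8] w 28.8 gf 51.5 t 53.0 tilt [-0. -0.]
```

On the floor of the pocket. I release it and go for the tongue.

```bash

python3 -m jog '[{"tx":0,"ty":0,"tz":-1,"ax":0,"ay":0,"az":0,"jaw":0.2},{"tx":0,"ty":0,"tz":0,"ax":0,"ay":0,"az":0,"jaw":0},{"tx":0,"ty":0,"tz":0,"ax":0,"ay":0,"az":0,"jaw":-0.1},{"tx":0,"ty":0,"tz":-30,"ax":0,"ay":0,"az":0,"jaw":-0.1},{"tx":0,"ty":0,"tz":-30,"ax":0,"ay":0,"az":0,"jaw":-0.1}]'
python3 -m jog '[{"tx":53,"ty":0,"tz":0,"ax":0,"ay":0,"az":0,"jaw":0},{"tx":0,"ty":0,"tz":40,"ax":0,"ay":0,"az":0,"jaw":0},{"tx":0,"ty":0,"tz":20,"ax":0,"ay":0,"az":0,"jaw":0},{"tx":0,"ty":0,"tz":0,"ax":0,"ay":0,"az":0,"jaw":0}]'
python3 - <<'E'
from h import *
to(*W(CAS,-97,-61.7),10.5,CAS[2])
E
```

```text
time_s: 53.62
eef_pos: [464.4, 58.3, 78.8]
ee_rot: [-0.0, -0.057, 0.998, 0.0]
force: [0.1, 0.5, -0.3]
grip_width: 0.551
grip_force: 0.0
time_s: 54.12
eef_pos: [411.2, 52.4, 17.5]
ee_rot: [-0.001, -0.057, 0.998, 0.0]
force: [-1.1, -0.8, 0.5]
grip_width: 0.5
grip_force: 0.0
at [411.2  52.4  17.5] psi 6.5 shift [-1.4 -0.3  7. ] az -0.0 F [-1.1 -0.8  0.5] w 42.5 gf 0.0 t 54.1 tilt [0.003 0.001]
```

```bash

python3 -m jog '[{"tx":0,"ty":-0.2,"tz":6.8,"ax":0,"ay":0,"az":0,"jaw":0},{"tx":0,"ty":0,"tz":0,"ax":0,"ay":0,"az":0,"jaw":0},{"tx":0,"ty":0,"tz":0,"ax":0,"ay":0,"az":0,"jaw":1},{"tx":0,"ty":0,"tz":0,"ax":0,"ay":0,"az":0,"jaw":1},{"tx":0,"ty":0,"tz":0,"ax":0,"ay":0,"az":0,"jaw":1}]' 30
python3 -m jog '[{"tx":0,"ty":0,"tz":0,"ax":0,"ay":0,"az":0,"jaw":1},{"tx":-6,"ty":0,"tz":0,"ax":0,"ay":0,"az":0,"jaw":1},{"tx":-8,"ty":0,"tz":0,"ax":0,"ay":0,"az":0,"jaw":1},{"tx":-8,"ty":0,"tz":0,"ax":0,"ay":0,"az":0,"jaw":1},{"tx":-8,"ty":0,"tz":0,"ax":0,"ay":0,"az":0,"jaw":1}]'
python3 - <<'E'
from h import *
to(*W(CAS,-33,-62),10,CAS[2])
E
```

```text
time_s: 54.75
eef_pos: [412.3, 52.1, 11.9]
ee_rot: [0.0, -0.057, 0.998, -0.0]
force: [-0.8, 0.5, 6.1]
grip_width: 0.183
grip_force: 29.4
time_s: 55.38
eef_pos: [441.1, 55.5, 11.8]
ee_rot: [-0.001, -0.057, 0.998, 0.0]
force: [-5.4, -0.9, 8.7]
grip_width: 0.18
grip_force: 30.4
at [441.1  55.5  11.8] psi 6.52 shift [-35.3  -0.4   1.8] az 0.0004 F [-5.4 -0.9  8.7] w 15.3 gf 30.4 t 55.4 tilt [0.002 0.   ]
```

```bash

python3 -m jog '[{"tx":-6,"ty":0,"tz":0,"ax":0,"ay":0,"az":0,"jaw":1},{"tx":-6,"ty":0,"tz":0,"ax":0,"ay":0,"az":0,"jaw":1},{"tx":-6,"ty":0,"tz":0,"ax":0,"ay":0,"az":0,"jaw":1},{"tx":-6,"ty":0,"tz":0,"ax":0,"ay":0,"az":0,"jaw":1},{"tx":0,"ty":0,"tz":0,"ax":0,"ay":0,"az":0,"jaw":1}]'
python3 -m jog '[{"tx":-4,"ty":0,"tz":0,"ax":0,"ay":0,"az":0,"jaw":1},{"tx":-4,"ty":0,"tz":0,"ax":0,"ay":0,"az":0,"jaw":1},{"tx":-2.5,"ty":0,"tz":0,"ax":0,"ay":0,"az":0,"jaw":1},{"tx":-1.2,"ty":0,"tz":0,"ax":0,"ay":0,"az":0,"jaw":1},{"tx":0,"ty":0,"tz":0,"ax":0,"ay":0,"az":0,"jaw":1}]'
python3 - <<'E'
from h import *
to(*W(CAS,-33,-62),10,CAS[2])
E
```

```text
time_s: 56.0
eef_pos: [466.0, 58.2, 11.9]
ee_rot: [0.0, -0.057, 0.998, -0.0]
force: [-1.4, -0.3, 6.1]
grip_width: 0.181
grip_force: 29.4
time_s: 56.62
eef_pos: [475.4, 59.4, 11.8]
ee_rot: [-0.002, -0.057, 0.998, -0.0]
force: [-10.9, -3.6, 15.5]
grip_width: 0.183
grip_force: 31.6
at [475.4  59.4  11.8] psi 6.54 shift [-0.8 -0.3  1.8] az 0.0007 F [-10.9  -3.6  15.5] w 15.6 gf 31.6 t 56.6 tilt [0.005 0.   ]
```

```bash

python3 -m jog '[{"tx":-1,"ty":0,"tz":0,"ax":0,"ay":0,"az":0,"jaw":1},{"tx":0,"ty":0,"tz":0,"ax":0,"ay":0,"az":0,"jaw":1}]'
python3 -m jog '[{"tx":3,"ty":0,"tz":-0.5,"ax":0,"ay":0,"az":0,"jaw":0.4},{"tx":0,"ty":0,"tz":0,"ax":0,"ay":0,"az":0,"jaw":0.1},{"tx":0,"ty":0,"tz":0,"ax":0,"ay":0,"az":0,"jaw":0},{"tx":0,"ty":0,"tz":-40,"ax":0,"ay":0,"az":0,"jaw":0},{"tx":20,"ty":0,"tz":-50,"ax":0,"ay":0,"az":0,"jaw":0}]'
python3 -m jog '[{"tx":40,"ty":-50,"tz":-40,"ax":0,"ay":0,"az":0,"jaw":0},{"tx":10,"ty":-60,"tz":0,"ax":0,"ay":0,"az":0,"jaw":0},{"tx":0,"ty":-60,"tz":0,"ax":0,"ay":0,"az":0,"jaw":0},{"tx":0,"ty":-20,"tz":0,"ax":0,"ay":0,"az":0,"jaw":0},{"tx":0,"ty":0,"tz":0,"ax":0,"ay":0,"az":0,"jaw":0}]'
python3 - <<'E'
from h import *
c=capture("top");P=cloud(c);x,y=fr(P,CAS);z=P[...,2]
for l in(62,0,-62):
    m=(z>8)&(z<20)&(x>-60)&(x<-16)&(abs(y-l)<14);print(l,m.sum(),np.percentile(x[m],[3,8]),y[m].mean())
    g=c["color"].sum(2);
b=(155,195,345,300);s=c["color"][b[1]:b[3],b[0]:b[2],::-1]
d=capture("scene");s2=d["color"][165:275,110:300,::-1]
cv2.imwrite("pics/f.png",np.vstack([cv2.resize(s,(532,294),interpolation=2),cv2.resize(s2,(532,306),interpolation=2)]))
E
```

```text
time_s: 56.88
eef_pos: [475.5, 59.5, 11.7]
ee_rot: [-0.004, -0.057, 0.998, 0.0]
force: [-15.9, -4.5, 18.1]
grip_width: 0.182
grip_force: 32.4
time_s: 57.5
eef_pos: [455.5, 57.0, 102.6]
ee_rot: [-0.0, -0.057, 0.998, 0.0]
force: [0.5, -0.5, 0.7]
grip_width: 0.499
grip_force: 0.0
time_s: 58.12
eef_pos: [433.1, -128.5, 134.9]
ee_rot: [-0.0, -0.056, 0.998, 0.0]
force: [-0.8, 0.7, -0.6]
grip_width: 0.501
grip_force: 0.0
62 76 [-51.77339631 -44.52953716] 63.70022704914513
0 69 [-38.71405607 -37.71569399] 1.5319888293858555
-62 71 [-44.74430976 -37.79846973] -59.90071116142089
```

View pics/f.png

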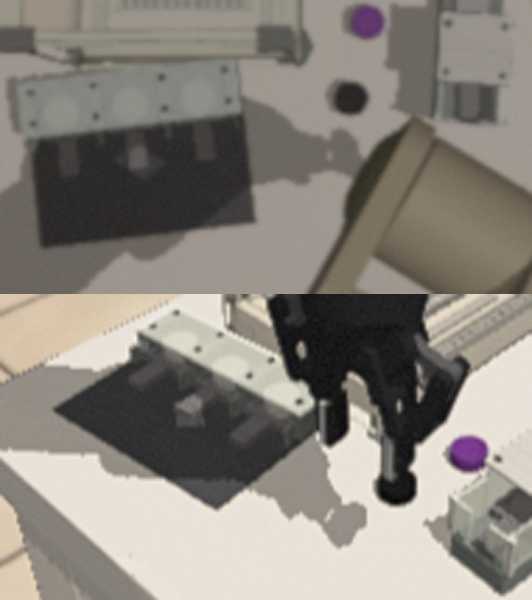

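```bash
python3 -c "
from rig import finish_job
print(finish_job())"
```

```text
the job is handed in; nothing more can be done
None
```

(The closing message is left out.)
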